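Take the size of a bearing bore with a telescoping gauge

TASK

Take the size of the bore in the cast bearing block with the telescoping gauge that stands in the wooden rest: squeeze its two wings to draw the feet in, seat it gently in the bore until its flange lies on the block, and let go so that the feet spring out to the bore wall. Push the cap on top down gently, with 13 to 18 N, until you feel it bite, so that the feet are locked. Then lift the gauge out by its stem, not by the wings, so that the feet keep the size, and set it back upright in the wooden rest without disturbing the other things.

Things in the scene. Friction and masses are not known exactly. Their poses are not given: they have to be found in the camera images.
- gauge: Steel telescoping gauge, 0.35 to 0.5 kg, standing upright. Origin: centre of the underside of its round flange (80 mm across, 8 mm thick); z up, y along the line on which feet and wings move. Below: a nose 48 mm across, 12 mm long, bevelled, and two feet reaching 25 mm below the origin. Above: two wings, a housing (26 mm in x, 36 in y, top at z = 28 mm), the stem and the cap.
- wing_l (a point): Middle of the outer face of the upright wing at +y, 36 mm above the gauge's origin. The wing is 22 mm wide in x, 6 mm thick in y, from z = 10 to 46 mm, and is one piece with its foot. A spring of 1 to 2 N pushes it outward; a grip of 20 N or more squeezes both home. Outer faces 64 mm apart fully out, 49 mm squeezed home. A grip on the wings after locking would overcome the lock.
- wing_r (a point): The same on the wing at -y.
- stem_grip (a point): On the axis of the round upright stem (22 mm diameter, z = 28 to 58 mm above the gauge's origin), 51 mm above the origin. Gripped along the gauge's x, the fingers pass between the wings.
- cap_top (a point): Centre of the top of the gauge's black cap (20 mm across, 8 mm thick), 79 mm above the gauge's origin while the cap is up.
- lock (a joint): How far the cap is pushed down (m): 0 up (feet free) to 0.0125. It stays where it is left. It moves against about 7 N of friction until the clamp bites, somewhere between 3 and 11 mm down (not the same each time); from there the force climbs steeply, about 16 N in each mm. Some 13 to 18 N on the cap locks the feet firmly.
- foot_l (a joint): Foot and wing at +y: 0 fully out, 0.0075 fully squeezed in (m).
- foot_r (a joint): Foot and wing at -y: 0 fully out, 0.0075 fully squeezed in (m).
- tip_l (a point): Tip of the +y foot, 20 mm below the gauge's origin.
- tip_r (a point): Tip of the -y foot. The two tips are 56 mm apart fully out, 41 mm squeezed in, 50 to 51 mm when they touch the bore's wall.
- bearing_block: Fixed dark cast block, 96x96x55 mm, with a vertical 50 mm bore right through and a bolt head (4 mm high) at each corner. Origin: centre of its underside, z up.
- bore_mouth (a point): Centre of the bore at the block's top face, 55 mm above the bench; z up.
- rest: Fixed wooden rest, 100x100x45 mm, with a vertical 61 mm hole right through. Origin: centre of its underside.
- rest_mouth (a point): Centre of the hole at the rest's top face, 45 mm above the bench; the gauge's flange lies on this face; z up.
- cap: The gauge's cap as a body (for forces on it); its origin coincides with the gauge's origin while the cap is up.
- tape_roll: Bystander: roll of tan tape lying flat, 77 mm across, 18 mm high. Origin: centre of its underside.
- nail_jar: Bystander: jar of tacks with a lid, 63 mm across, 76 mm high. Origin: centre of its underside.
- turned_bowl: Bystander: small wooden bowl, 69 mm across, 35 mm high. Origin: centre of its underside.
- pliers: Bystander: pliers lying flat, 185 mm long. Origin: centre of its underside.
- oak_block: Bystander: oak block 62x62x40 mm. Origin: centre of its underside.
- marker: Bystander: marker pen lying flat, 62 mm long, 13 mm thick. Origin: centre of its underside.
Not all that is in view belongs to the job. Leave any orange or yellow look-alike of the gauge alone.

How it is judged:
By the outcome, as a careful person would: the job done as asked, in the order asked, and still so for the second after the job is handed in, with the robot touching nothing.
It also fails if it takes over 56 s, if anything falls off the work surface, if the arm or the gripper's body presses on something with over 40 N, if the wrist force passes 120 N, or if a joint passes its speed limit or range.

ROBOT

A 7-joint arm with a two-finger parallel gripper is mounted at the origin on a cart in front of the work surface, level with it; the furniture and walls round the work are solid. World frame = base frame: x ahead of the robot, y to its left, z up, the work surface at z = 0. Lengths are in m, angles in rad, forces in N, time in s.
With the tool pointing down it reaches from about 0.4 to 0.85 m from the base axis. Payload 10.4 kg.
Tool frame: the origin (TCP) lies at the very end of the fingers, on their centre line; the grasp point (between the pads) lies 19 mm behind it; x points along the fingers, z is the direction in which the jaws open and shut, and the axes are right-handed (so a half turn about x gives the same grasp; the last joint's range is limited). The gripper opens to 85 mm and grips with 20 to 120 N. Pads are 22 mm wide; open, the fingers measure 114 mm over their backs; the gripper's body (76 mm by 85 mm) begins 54 mm behind the grasp point. The pads swing forward as they close: fully open they stand 13 mm farther back than shut.
Start: joints at [1.181, 0.332, -0.065, 1.46, 0.022, 1.35, -0.088], TCP at [0.224, -0.583, 0.195] pointing down, gripper open.
Joint ranges: [-2.6, 2.6], [-0.5, 2.12], [-1.47, 1.34], [0.16, 2.42], [-1.27, 4.41], [0.06, 2.06], [-2.6, 2.6]. Speed limits (rad/s): [2.22, 2.22, 2.79, 2.79, 3.14, 3.14, 3.14].

INTERFACE

Orientations are given as a unit quaternion [x, y, z, w].
In Python, from workcell import readout, camera, manip gives the robot as it stands.
- The arm moves only by the shell command python3 -m inch 'ROWS' [FORCE]. ROWS is JSON, a list of rows, each a list of 3 entries, a list of its own where there are three numbers: the turn, a rotation vector about the tool's x, y, z in degrees, then the shift along the tool's x, y, z in mm, then the closure, from 0 (fully open) to 1 (shut). In form: [[[wx, wy, wz], [dx, dy, dz], hand], ...]. A call has 1 to 10 rows; each row is the pose to reach, as a shift and turn from the pose measured when the call began, along the tool's axes at that moment; what a row does not reach only later rows make up. A row lasts 1/8 s, in which the tool goes at most 62.5 mm and 10.7 degrees, less where a joint would pass 70% of its speed; a pose out of reach is approached as far as the arm can. A call with a gripper value outside its range is refused whole. The fingers move at their own pace and stop on an object; FORCE is the grip in N (left out, the last holds). Time passes only in rows, so rows that repeat a pose let the fingers close. It gives the time, the measured TCP pose, the force and the opening at its end, in the units of the state.
- readout.get_obs(): the state, without advancing time (a new reading comes with each control period).
- camera(name): name is "side" or "top"; returns a dict with "pixels" (480x640x3 uint8, red, green, blue), "range_z" (480x640 float32, m along the optical axis (not along the pixel's ray), 0 where there is no reading), "intrinsics" (3x3 intrinsics, pixels), "extrinsics" (4x4, takes a point from world to camera coordinates). Camera axes: x right, y down, z forward; pixel columns grow to the right and rows downward; lengths in m; the calibration is good to about 2 mm. A picture is of the moment at which its call begins.
- manip.hand_in(): hands the job in, once; it reports no verdict.
The state is a dict: "clock": time; "joint_pos": joint angles; "joint_velocities": joint speeds; "tau": joint torques, N m; "position": TCP position; "ee_rot": TCP orientation; "ft_force": force on the tool from outside, world axes, zero at the start; "torque": the same for the moment, N m; "grip_width": opening from 0.0 (shut) to 1.0 (fully open).
Only numpy, scipy, OpenCV 4.12 (cv2) and the standard library are available. Lean on these libraries where they do the work, as an engineer would, in place of code of your own. Each camera call takes 0.05 s, during which the arm holds its last target.

## Working session

There is one attempt and no reset: what is moved stays moved. The work goes in short steps, Python scripts to look and compute and a shell command to move; the robot and the scene stay as the last step left them, time stands still between calls to the robot, and variables do not carry over. Pictures are saved under pics/ and viewed, and the job is handed in when it is done.

```bash
mkdir -p pics; ls; python3 - <<'E'
from workcell import readout, camera, manip
import cv2,numpy as np
o=readout.get_obs()
for k,v in o.items(): print(k,np.round(v,4))
for n in ["side","top"]:
    c=camera(n); cv2.imwrite(f"pics/{n}0.png",c["pixels"][:,:,::-1]); np.savez(f"{n}0.npz",**c)
    print(n,c["intrinsics"].tolist(),np.round(c["extrinsics"],4).tolist())
E
```

```text
pics
clock 0.0
joint_pos [ 1.1814  0.3329 -0.0647  1.4609  0.0216  1.3499 -0.0885]
joint_velocities [ 0.0002  0.0009  0.0001 -0.0009 -0.0008 -0.002   0.0013]
tau [ 0.00000e+00 -6.25454e+01  4.89000e-02 -3.91607e+01  1.62000e-02
  9.90000e-03  0.00000e+00]
position [ 0.224 -0.583  0.194]
ee_rot [ 0.4007  0.5832 -0.4001  0.5824]
ft_force [ 0.154  -0.1643  0.5579]
torque [-0.0275  0.0172  0.0003]
grip_width 0.9988
side [[536.5852926232667, 0.0, 323.55351062350854], [0.0, 536.5852926232667, 233.1300322238339], [0.0, 0.0, 1.0]] [[-0.9993, 0.0382, -0.0028, 0.5104], [0.0241, 0.5683, -0.8225, 0.0751], [-0.0298, -0.8219, -0.5688, 1.3597], [0.0, 0.0, 0.0, 1.0]]
top [[443.7609065756935, 0.0, 318.18510294933293], [0.0, 443.7609065756935, 240.19426417564603], [0.0, 0.0, 1.0]] [[-0.0232, -0.9997, -0.0031, -0.0111], [-0.9934, 0.0234, -0.1121, 0.5157], [0.1121, 0.0005, -0.9937, 1.2701], [0.0, 0.0, 0.0, 1.0]]
```

View pics/side0.png

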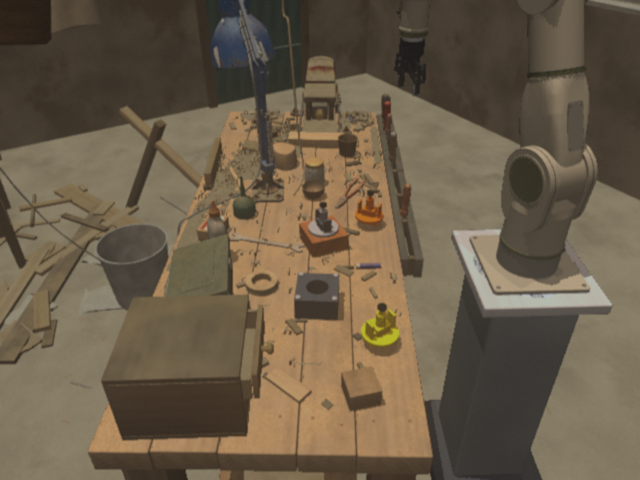

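View pics/top0.png

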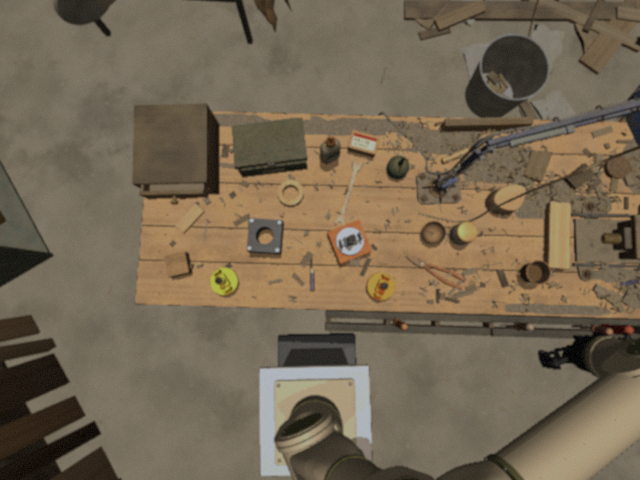

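The gauge, with its pale flange, sits in the reddish rest at side (323,225) and top (350,241). The dark block is at top (265,236). The look-alikes are at top (224,281), yellow, and (381,286), orange. Next I'll take enlarged crops and measure.

```bash
cat > h.py <<'E'
import numpy as np,cv2
from workcell import readout,camera
def cloud(c):
    z=c["range_z"].astype(float);K=c["intrinsics"];T=np.linalg.inv(c["extrinsics"])
    v,u=np.mgrid[:480,:640]
    P=np.stack([(u-K[0,2])/K[0,0]*z,(v-K[1,2])/K[1,1]*z,z,np.ones_like(z)],-1)@T.T
    P=P[...,:3]; P[z==0]=np.nan; return P
def proj(c,p):
    q=c["extrinsics"]@np.r_[p,1]; q=c["intrinsics"]@q[:3]; return q[:2]/q[2]
def crop(c,u,v,r,s,name):
    im=c["pixels"][v-r:v+r,u-r:u+r,::-1]; cv2.imwrite(name,cv2.resize(im,None,fx=s,fy=s,interpolation=cv2.INTER_CUBIC))
E
python3 - <<'E'
from h import *
t=dict(np.load("top0.npz"));s=dict(np.load("side0.npz"))
a=[]
for c,u,v in((t,350,241),(s,323,225),(t,265,236),(s,317,290)):
    im=c["pixels"][v-30:v+30,u-30:u+30,::-1]; a.append(cv2.resize(im,(390,290),interpolation=cv2.INTER_CUBIC))
cv2.imwrite("pics/crops.png",np.vstack([np.hstack(a[:2]),np.hstack(a[2:])]))
np.set_printoptions(linewidth=200,suppress=True)
P=cloud(t)
print("rest z"); print((P[220:266:2,326:376:2,2]*1000).round())
print((P[214:260:2,244:288:2,2]*1000).round())
E
```

```text
rest z
[[  2.  -0.   5.  -2.  -0.   1.   8.  nan   9.   7.   1.   1.  -3.   0.   1.   2.  45.   2.   0.  -0.  -3.  -2.   2.  -1.   7.]
 [ -1.  -2.   5.  -0.   8.   9.  10.   4.   8.   7.  -3.   2.   2.  44.  43.  44.  43.  42.   1.  -1.   1.   0.   4.  -2.   0.]
 [ -3.   2.  -2.  -6.   0.   9.   0.   4.   3.   3.   1.  42.  41.  48.  47.  46.  45.  43.   2.   3.  -2.  -2.  -4.  -0.  -3.]
 [  7.  -0.  -2.   2.   3.   2.  -1.  -1.  42.  46.  43.  43.  45.  47.  43.  44.  41.  47.  44.   4.  -1.  -0.   4.  -1.   0.]
 [ -2.   4.  -0.   1.  -1.   3.  47.  47.  42.  39.  55.  56.  54.  54.  56.  44.  48.  40.  44.  -1.  -8.  -2.  -1.  -1.   2.]
 [  0.   0.   4.  45.  44.  51.  48.  49.  50.  51.  52.  56.  50.  54.  49.  48.  51.  46.  46.   2.   2.   1.   6.  -1.   0.]
 [ -0.  43.  47.  45.  47.  46.  49.  54.  52.  54.  57.  55.  53.  50.  53.  56.  51.  55.  41.  42.  -1.   2.  -3.  -4.  -0.]
 [ -1.  40.  41.  44.  44.  45.  51.  52.  51.  52.  48.  51.  54.  59.  73.  47.  78.  91.  43.  41.  -2.   2.   1.  -2.   3.]
 [ -0.  -1.  43.  47.  44.  47.  52.  53.  54.  54.  52.  54. 122. 11
[... 3245 characters left out ...]
. 58. 56. 50. 49. 56. 55. 53. 55. 56. 55. 52. 56.  7.  3. -2.]
 [ 0. -4. 55. 54. 55. 54. 53. 56. 54. 58. 53. 54. 54. 57. 57. 56. 57. 57. 55. -6. nan  1.]
 [ 2. -6. 57. 55. 54. 54. 52. 58. 55. 56. 60. 56. 56. 61. 59. 61. 56. 55. 55. -1.  1. -1.]
 [-0. -3. 60. 48. 55. 60. 51. 58. 55. 54. 53. 58. 56. 54. 56. 52. 56. 63. 56.  4. -2. -0.]
 [-1. -1. -4. 12. 22. 23. nan 36. 43. 47. 53. 55. 52. 52. 53. 56. 54. 52. 42. -0. -0. -1.]
 [-2.  2.  0.  3. -3.  4. -1. -3.  0.  1.  2.  1. -5. -2. -0.  4. 10. 12. 19.  2.  1. -1.]
 [-1. -3. -4.  2. -1. -3. nan  2. -2.  6.  3.  1.  2.  5.  6. -2.  4.  1.  3. nan -4.  0.]
 [-0.  3.  1.  1. -3.  4. -3.  2.  4. -4. -7.  1. -1.  1. -0.  5. -3. -2. -1. -5.  2. -0.]]
```

View pics/crops.png

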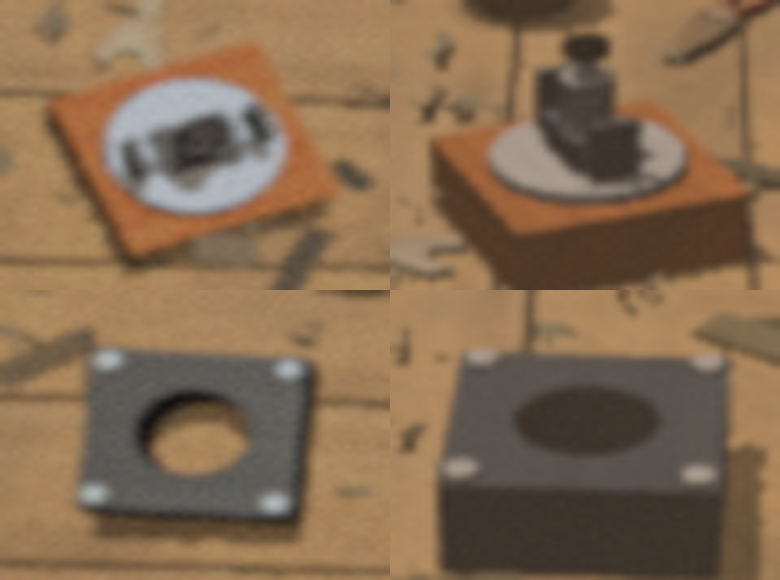

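```bash
cat >> h.py <<'E'
def ray(c,uv,z):
    K=c["intrinsics"];T=np.linalg.inv(c["extrinsics"]);uv=np.atleast_2d(uv).astype(float)
    d=np.c_[(uv[:,0]-K[0,2])/K[0,0],(uv[:,1]-K[1,2])/K[1,1],np.ones(len(uv))]@T[:3,:3].T
    o=T[:3,3]; return o+d*((z-o[2])/d[:,2])[:,None]
def circ(X):
    A=np.c_[2*X[:,:2],np.ones(len(X))];b=(X[:,:2]**2).sum(1);s=np.linalg.lstsq(A,b,rcond=None)[0]
    return s[:2],np.sqrt(s[2]+s[0]**2+s[1]**2)
def big(m,u,v,r):
    w=np.zeros_like(m);w[v-r:v+r,u-r:u+r]=m[v-r:v+r,u-r:u+r]
    n,l,st,ce=cv2.connectedComponentsWithStats(w.astype(np.uint8)); i=1+np.argmax(st[1:,4]); return l==i
def outline(m):
    c,_=cv2.findContours(m.astype(np.uint8),cv2.RETR_EXTERNAL,cv2.CHAIN_APPROX_NONE); return max(c,key=len)[:,0]
E
python3 - <<'E'
from h import *
t=dict(np.load("top0.npz"));s=dict(np.load("side0.npz"))
for n,c,u,v in(("top",t,350,241),("side",s,323,225)):
    h=cv2.cvtColor(c["pixels"],cv2.COLOR_RGB2HSV).astype(int)
    m=(h[...,1]<70)&(h[...,2]>115); m=big(m,u,v,28)
    hull=cv2.convexHull(outline(m))[:,0]
    # dense centroid approach: area moments of hull
    f=np.zeros((480,640),np.uint8);cv2.fillConvexPoly(f,hull,1);yy,xx=np.nonzero(f)
    X=ray(c,np.c_[xx,yy],.053);print(n,"flange hull circ",circ(ray(c,hull,.053)),"centroid",X.mean(0).round(4),"r",(X[:,:2].std(0)*2).round(4),len(xx))
P=cloud(t);Q=cloud(s)
for n,p in(("t",P),("s",Q)):
    near=np.hypot(p[...,0]-P[241,350,0],p[...,1]-P[241,350,1])<.055
    w=p[near&(p[...,2]>.078)&(p[...,2]<.098)];print(n,"wing pts",w.round(3).tolist()[:40])
    cc=p[near&(p[...,2]>.115)];print("cap",len(cc),cc.mean(0).round(4))
# block
for n,c,p,u,v in(("top",t,P,265,236),("side",s,Q,317,290)):
    m=big((abs(p[...,2]-.055)<.012),u,v,35)
    o=outline(m);rc=cv2.minAreaRect((ray(c,o,.055)[:,:2]*1000).astype(np.float32));print(n,"block",rc)
    h=cv2.cvtColor(c["pixels"],cv2.COLOR_RGB2HSV).astype(int)
    inv=(p[...,2]<.045)|(p[...,2]!=p[...,2])
    hole=big(inv & ~cv2.dilate((~cv2.morphologyEx(m.astype(np.uint8),cv2.MORPH_CLOSE,np.ones((3,3))).astype(bool)).astype(np.uint8)*0,None).astype(bool),u,v-(0 if n=='top' else 3),12)
    o=outline(hole);X=ray(c,o,.055);print(" hole circ",circ(X),len(o))
    b=(h[...,2]>120)&(h[...,1]<80);w=np.zeros_like(b);w[v-32:v+32,u-32:u+32]=b[v-32:v+32,u-32:u+32]
    k,l,st,ce=cv2.connectedComponentsWithStats(w.astype(np.uint8));B=[(ray(c,ce[i],.059)[0]*1000).round(1).tolist()+[st[i,4]] for i in range(1,k) if st[i,4]>3];print(" bolts",B)
E
```

```text
top flange hull circ (array([ 0.50879   , -0.11263257]), np.float64(0.04019749966272371)) centroid [ 0.5088 -0.1129  0.053 ] r [0.0412 0.0408] 635
side flange hull circ (array([ 0.51199492, -0.10484343]), np.float64(0.03575859586123478)) centroid [ 0.5229 -0.0964  0.053 ] r [0.0261 0.0351] 194
t wing pts [[0.526, -0.135, 0.088], [0.525, -0.137, 0.095], [0.526, -0.14, 0.091], [0.525, -0.136, 0.078], [0.523, -0.137, 0.094], [0.523, -0.14, 0.091], [0.52, -0.138, 0.089], [0.52, -0.14, 0.091], [0.52, -0.143, 0.094], [0.518, -0.138, 0.087], [0.518, -0.143, 0.086], [0.515, -0.14, 0.09], [0.514, -0.143, 0.091], [0.512, -0.14, 0.087], [0.511, -0.142, 0.095], [0.511, -0.145, 0.093], [0.51, -0.141, 0.082], [0.508, -0.142, 0.094], [0.509, -0.145, 0.091], [0.507, -0.081, 0.092], [0.508, -0.084, 0.09], [0.508, -0.099, 0.079], [0.507, -0.143, 0.083], [0.505, -0.081, 0.09], [0.505, -0.084, 0.088], [0.505, -0.087, 0.089], [0.506, -0.096, 0.08], [0.506, -0.101, 0.079], [0.504, -0.103, 0.09], [0.502, -0.084, 0.09], [0.502, -0.087, 0.091], [0.501, -0.106, 0.096], [0.499, -0.084, 0.094], [0.499, -0.087, 
[... 1219 characters left out ...]
.08558654785156, 96.7639389038086), 84.78794860839844)
 hole circ (array([0.52952953, 0.13026107]), np.float64(0.022888286657845154)) 46
 bolts [[575.7, 168.3, 59.0, np.int32(25)], [576.7, 122.5, 59.0, np.int32(7)], [568.4, 89.1, 59.0, np.int32(18)], [495.6, 175.4, 59.0, np.int32(18)], [488.0, 96.3, 59.0, np.int32(16)]]
side block ((531.2586669921875, 140.75064086914062), (109.68000793457031, 96.12242889404297), 84.07088470458984)
 hole circ (array([0.53078281, 0.14083424]), np.float64(0.020890485827352073)) 51
 bolts [[567.6, 90.8, 59.0, np.int32(15)], [541.9, 91.7, 59.0, np.int32(4)], [487.0, 99.1, 59.0, np.int32(14)], [575.0, 171.0, 59.0, np.int32(18)], [495.0, 178.4, 59.0, np.int32(17)]]
```

```bash
cat >> h.py <<'E'
from scipy.spatial.transform import Rotation as Rn
def goal(p,jaw=None):
    """world TCP target, jaw direction (deg, in xy; mod 180) with tool straight down -> turn, shift, n rows"""
    o=readout.get_obs();R0=Rn.from_quat(o["ee_rot"]);M=R0.as_matrix();x=np.array([0,0,-1.])
    best=None
    cur=np.degrees(np.arctan2(M[1,2],M[0,2]))
    if jaw is None: cand=[cur]
    else: cand=[jaw,jaw+180]
    for j in cand:
        z=np.array([np.cos(np.radians(j)),np.sin(np.radians(j)),0]);T=np.c_[x,np.cross(z,x),z]
        w=np.degrees((R0.inv()*Rn.from_matrix(T)).as_rotvec()); d=(M.T@(np.array(p)-o["position"]))*1000
        print(f"jaw {j:.1f} (cur {cur:.1f}) turn {w.round(2)} |{np.linalg.norm(w):.0f}| shift {d.round(1)} |{np.linalg.norm(d):.0f}|")
def st():
    o=readout.get_obs();M=Rn.from_quat(o["ee_rot"]).as_matrix()
    print(o["clock"],o["position"],"x-ax",M[:,0].round(4),"jaw",np.degrees(np.arctan2(M[1,2],M[0,2])).round(2),"F",np.round(o["ft_force"],2),"w",o["grip_width"],"q",np.round(o["joint_pos"],2))
E
python3 - <<'E'
from h import *
st()
print(Rn.from_quat(readout.get_obs()["ee_rot"]).as_matrix().round(3))
goal([.5088,-.1128,.25],107.5)
E
```

```text
0.1 [ 0.22400731 -0.58306221  0.19412113] x-ax [-5.0e-04  1.1e-03 -1.0e+00] jaw -68.98 F [ 0.45 -1.14  0.26] w 1.0001131767683098 q [ 1.18  0.33 -0.06  1.46  0.02  1.35 -0.09]
[[-0.001  0.933  0.359]
 [ 0.001  0.359 -0.933]
 [-1.    -0.    -0.001]]
jaw 107.5 (cur -69.0) turn [-1.7648e+02 -1.0000e-02 -1.1000e-01] |176| shift [ -55.5  434.5 -336.9] |553|
jaw 287.5 (cur -69.0) turn [ 3.52 -0.07  0.01] |4| shift [ -55.5  434.5 -336.9] |553|
```

```bash
python3 -m inch '[[[0,0,0],[-56,0,0],0],[[1,0,0],[-56,60,-47],0],[[3.5,0,0],[-56,434,-337],0],[[3.5,0,0],[-56,434,-337],0],[[3.5,0,0],[-56,434,-337],0],[[3.5,0,0],[-56,434,-337],0],[[3.5,0,0],[-56,434,-337],0],[[3.5,0,0],[-56,434,-337],0],[[3.5,0,0],[-56,434,-337],0],[[3.5,0,0],[-56,434,-337],0]]' 25; python3 - <<'E'
from h import *
st();goal([.5088,-.1128,.16],107.5)
E
```

```text
clock: 1.35
position: [0.5091, -0.1103, 0.2504]
ee_rot: [0.418, 0.571, -0.417, 0.57]
ft_force: [1.0, -1.3, 0.5]
grip_width: 1.001
1.35 [ 0.50905862 -0.11030678  0.25041926] x-ax [-5.0e-04  1.4e-03 -1.0e+00] jaw -72.4 F [ 1.   -1.32  0.51] w 1.0008886491395494 q [ 0.6   0.11 -0.51  1.62  0.05  1.42 -1.18]
jaw 107.5 (cur -72.4) turn [-1.799e+02 -0.000e+00 -1.300e-01] |180| shift [90.4 -1.   2.4] |90|
jaw 287.5 (cur -72.4) turn [ 0.1  -0.08  0.  ] |0| shift [90.4 -1.   2.4] |90|
```

```bash
python3 -m inch '[[[0,0,0],[60,-1,2.4],0],[[0,0,0],[110,-1,2.4],0],[[0,0,0],[130,-1,2.4],0],[[0,0,0],[130,-1,2.4],0]]'; python3 - <<'E'
from h import *
st();goal([.5088,-.1128,.06],107.5)
for n,u,v in(("top",350,241),("side",323,215)):
    c=camera(n);crop(c,u,v,45,8,f"pics/{n}1.png")
E
```

```text
clock: 1.85
position: [0.5075, -0.1124, 0.1189]
ee_rot: [0.417, 0.572, -0.418, 0.569]
ft_force: [-0.4, -0.3, -0.1]
grip_width: 0.998
1.85 [ 0.5074585  -0.1124424   0.11885252] x-ax [-0.0039  0.0025 -1.    ] jaw -72.39 F [-0.4  -0.33 -0.11] w 0.9983209530379493 q [ 0.59  0.2  -0.51  1.81  0.1   1.16 -1.21]
jaw 107.5 (cur -72.4) turn [-179.89   -0.27   -0.32] |180| shift [58.8  1.3  1. ] |59|
jaw 287.5 (cur -72.4) turn [ 0.11 -0.2   0.17] |0| shift [58.8  1.3  1. ] |59|
```

View pics/side1.png

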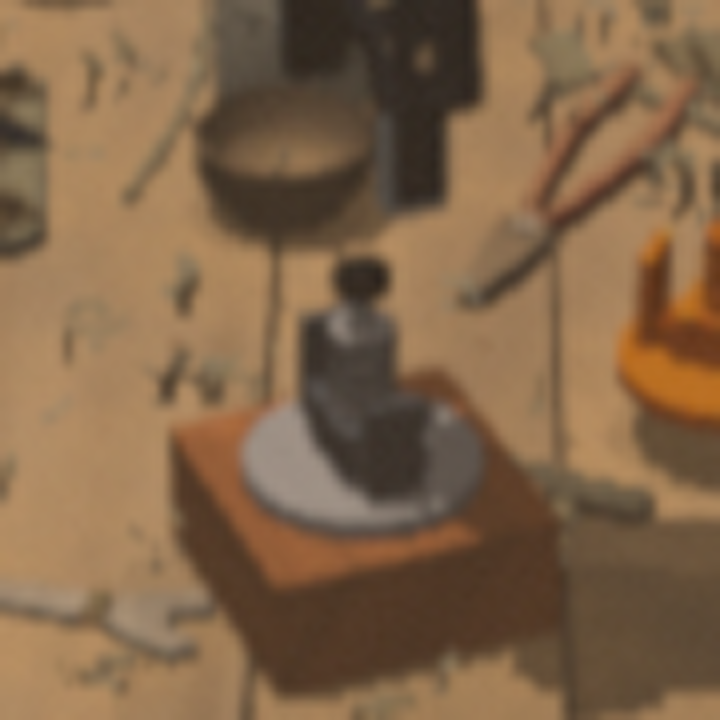

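The jaws are above the gauge, with one finger visible at crop (415,200) and the cap at (362,270). I'll check that against the projection.

```bash
python3 - <<'E'
from h import *
s=dict(np.load("side0.npz"));t=dict(np.load("top0.npz"))
for p in([.5074,-.1124,.119],[.495,-.072,.132],[.495,-.072,.119],[.52,-.152,.132],[.5088,-.1128,.124]):
    print(p,((proj(s,np.array(p))-[278,170])*8).round(),((proj(t,np.array(p))-[305,196])*8).round())
E
```

```text
[0.5074, -0.1124, 0.119] [361. 272.] [367. 341.]
[0.495, -0.072, 0.132] [405. 303.] [251. 376.]
[0.495, -0.072, 0.119] [405. 339.] [250. 380.]
[0.52, -0.152, 0.132] [317. 175.] [486. 296.]
[0.5088, -0.1128, 0.124] [356. 258.] [369. 335.]
```

View pics/top1.png

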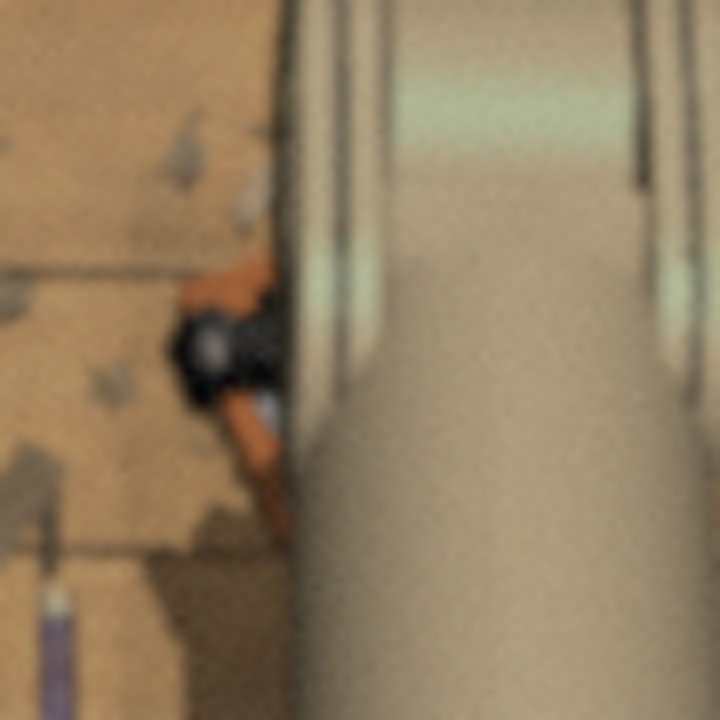

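```bash
python3 - <<'E'
from h import *
st()
c=camera("side");P=cloud(c)
np.savez("s1.npz",**c)
np.set_printoptions(linewidth=220,suppress=True)
for v in range(170,206,2): print(v,[tuple((P[v,u]*1000).round().tolist()) for u in (308,312,320,327,329,331,333)])
crop(c,323,170,60,6,"pics/side2.png")
E
```

```text
1.95 [ 0.50918    -0.11276883  0.12125156] x-ax [ 3.0e-04  1.3e-03 -1.0e+00] jaw -72.4 F [ 0.56 -0.3   0.61] w 1.0048412892475824 q [ 0.59  0.2  -0.51  1.81  0.1   1.16 -1.21]
170 [(543.0, -418.0, 55.0), (534.0, -155.0, 195.0), (516.0, -80.0, 234.0), (500.0, -48.0, 250.0), (496.0, -43.0, 253.0), (491.0, -48.0, 250.0), (486.0, -47.0, 250.0)]
172 [(543.0, -414.0, 50.0), (534.0, -158.0, 187.0), (516.0, -79.0, 229.0), (500.0, -46.0, 246.0), (496.0, -41.0, 249.0), (491.0, -45.0, 246.0), (487.0, -45.0, 247.0)]
174 [(543.0, -418.0, 41.0), (534.0, -154.0, 183.0), (513.0, -157.0, 182.0), (500.0, -49.0, 239.0), (496.0, -44.0, 242.0), (491.0, -45.0, 241.0), (487.0, -44.0, 242.0)]
176 [(543.0, -420.0, 33.0), (534.0, -159.0, 175.0), (513.0, -159.0, 174.0), (500.0, -50.0, 234.0), (496.0, -37.0, 240.0), (489.0, -77.0, 219.0), (485.0, -66.0, 224.0)]
178 [(543.0, -417.0, 28.0), (531.0, -415.0, 29.0), (514.0, -153.0, 172.0), (500.0, -47.0, 230.0), (496.0, -40.0, 234.0), (490.0, -69.0, 218.0), (485.0, -61.0, 222.0)]
180 [(543.0, -418.0, 20.0), (531.0, -407.0, 26.0), (506.0, -414.0, 21.0), (500.0, -44.0
[... 1365 characters left out ...]
, -69.0, 168.0), (468.0, -356.0, -3.0)]
198 [(545.0, -351.0, -5.0), (533.0, -336.0, 4.0), (508.0, -345.0, -3.0), (487.0, -338.0, 1.0), (481.0, -348.0, -5.0), (475.0, -346.0, -4.0), (469.0, -339.0, 0.0)]
200 [(545.0, -330.0, 0.0), (533.0, -343.0, -7.0), (509.0, -332.0, -2.0), (488.0, -333.0, -3.0), (482.0, -335.0, -4.0), (475.0, -336.0, -5.0), (470.0, -332.0, -3.0)]
202 [(545.0, -321.0, -1.0), (533.0, -331.0, -7.0), (509.0, -330.0, -8.0), (488.0, -322.0, -3.0), (482.0, -323.0, -4.0), (476.0, -315.0, 1.0), (470.0, -322.0, -4.0)]
204 [(545.0, -315.0, -5.0), (533.0, -336.0, -18.0), (515.0, -113.0, 119.0), (489.0, -312.0, -4.0), (483.0, -308.0, -2.0), (477.0, -309.0, -2.0), (471.0, -309.0, -3.0)]
```

View pics/side2.png

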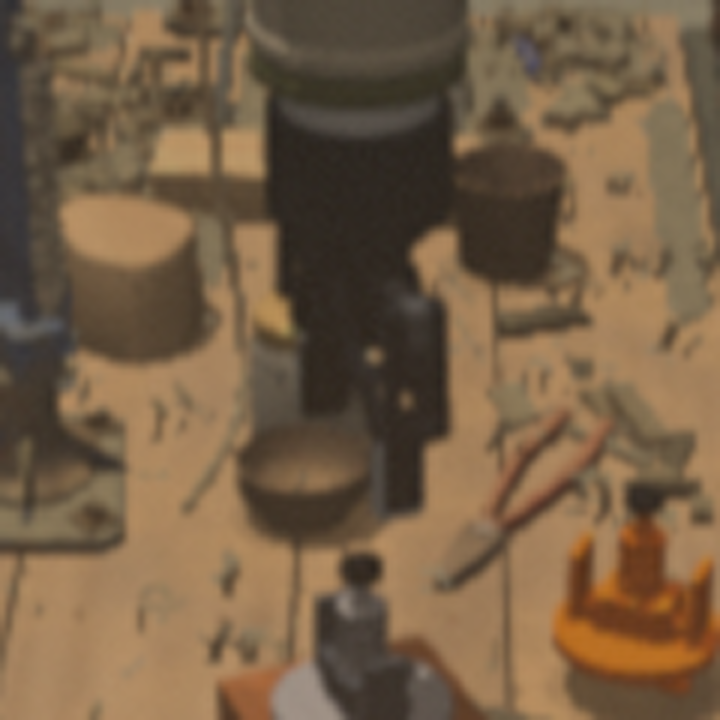

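The fingertips read about 0.168 in depth, while the reported TCP implies about 0.134. I'll check the same thing in the start image.

```bash
python3 - <<'E'
from h import *
for f,ctr in(("side0.npz",(.224,-.583,.194)),("s1.npz",(.509,-.113,.121)),("top0.npz",(.224,-.583,.194))):
    c=dict(np.load(f));P=cloud(c);ctr=np.array(ctr)
    d=P-ctr; m=(np.hypot(d[...,0],d[...,1])<.075)&(P[...,2]>.135)&(P[...,2]<.4)
    z=P[m]; print(f,m.sum(),"lowest",z[np.argsort(z[:,2])][:25].round(3).tolist())
    print(" proj tcp",proj(c,ctr).round(1))
E
```

```text
side0.npz 1145 lowest [[0.205, -0.545, 0.238], [0.212, -0.54, 0.24], [0.24, -0.622, 0.24], [0.2, -0.539, 0.241], [0.204, -0.537, 0.241], [0.211, -0.534, 0.243], [0.245, -0.616, 0.243], [0.203, -0.541, 0.243], [0.197, -0.54, 0.243], [0.231, -0.622, 0.244], [0.237, -0.622, 0.244], [0.201, -0.539, 0.244], [0.216, -0.54, 0.244], [0.247, -0.622, 0.244], [0.23, -0.628, 0.245], [0.235, -0.619, 0.245], [0.251, -0.618, 0.245], [0.237, -0.626, 0.246], [0.245, -0.616, 0.246], [0.25, -0.624, 0.246], [0.213, -0.541, 0.246], [0.208, -0.531, 0.247], [0.215, -0.531, 0.247], [0.234, -0.622, 0.247], [0.241, -0.622, 0.247]]
 proj tcp [405.7 105.3]
s1.npz 2445 lowest [[0.519, -0.158, 0.166], [0.484, -0.074, 0.168], [0.526, -0.156, 0.168], [0.49, -0.069, 0.168], [0.521, -0.153, 0.169], [0.516, -0.158, 0.169], [0.524, -0.153, 0.17], [0.497, -0.065, 0.17], [0.519, -0.157, 0.17], [0.499, -0.065, 0.171], [0.495, -0.065, 0.171], [0.49, -0.068, 0.171], [0.532, -0.149, 0.172], [0.529, -0.149, 0.172], [0.492, -0.063, 0.172], [0.504, -0.063, 0.172], [0.526, -0.154, 0.172], [0.521, -0.154, 0.172], [0.531, -0.153, 0.172], [0.524, -0.153, 0.172], [0.514, -0.153, 0.172], [0.485, -0.071, 0.172], [0.502, -0.061, 0.173], [0.516, -0.157, 0.173], [0.487, -0.065, 0.173]]
 proj tcp [322.4 203.2]
top0.npz 1032 lowest [[0.24, -0.626, 0.243], [0.245, -0.623, 0.246], [0.215, -0.537, 0.246], [0.213, -0.536, 0.247], [0.243, -0.623, 0.249], [0.25, -0.623, 0.249], [0.248, -0.62, 0.25], [0.218, -0.537, 0.251], [0.248, -0.622, 0.251], [0.246, -0.621, 0.252], [0.241, -0.623, 0.252], [0.218, -0.539, 0.253], [0.214, -0.536, 0.253], [0.244, -0.623, 0.253], [0.218, -0.541, 0.253], [0.211, -0.533, 0.254], [0.216, -0.536, 0.254], [0.251, -0.623, 0.254], [0.251, -0.625, 0.255], [0.246, -0.622, 0.255], [0.207, -0.532, 0.255], [0.212, -0.534, 0.256], [0.249, -0.622, 0.256], [0.247, -0.624, 0.256], [0.251, -0.636, 0.257]]
 proj tcp [546. 344.]
```

Open tips consistently appear about 46 mm behind the reported TCP, where 13 mm is expected. I'll raise the arm, shut the hand and look at where the shut tips are.

```bash
python3 -m inch '[[[0,0,0],[-50,0,0],0],[[0,0,0],[-50,0,0],1],[[0,0,0],[-50,0,0],1],[[0,0,0],[-50,0,0],1],[[0,0,0],[-50,0,0],1],[[0,0,0],[-50,0,0],1],[[0,0,0],[-50,0,0],1],[[0,0,0],[-50,0,0],1]]'; python3 - <<'E'
from h import *
st()
c=camera("side");P=cloud(c);ctr=readout.get_obs()["position"]
d=P-ctr; m=(np.hypot(d[...,0],d[...,1])<.07)&(P[...,2]>.14)&(P[...,2]<.4)
z=P[m]; print("lowest",z[np.argsort(z[:,2])][:25].round(3).tolist()); print(proj(c,ctr))
crop(c,323,170,60,6,"pics/side3.png")
E
```

```text
clock: 3.0
position: [0.5094, -0.1129, 0.1716]
ee_rot: [0.418, 0.571, -0.417, 0.571]
ft_force: [-0.0, -0.6, 0.9]
grip_width: 0.003
3.0 [ 0.50942912 -0.11287254  0.17159598] x-ax [ 0.0011  0.001  -1.    ] jaw -72.4 F [-0.02 -0.64  0.94] w 0.0031168466993531543 q [ 0.6   0.16 -0.51  1.74  0.08  1.26 -1.19]
lowest [[0.507, -0.112, 0.203], [0.51, -0.108, 0.205], [0.507, -0.113, 0.205], [0.5, -0.11, 0.206], [0.515, -0.106, 0.206], [0.512, -0.105, 0.207], [0.517, -0.109, 0.208], [0.505, -0.107, 0.208], [0.51, -0.107, 0.209], [0.497, -0.111, 0.209], [0.503, -0.106, 0.209], [0.52, -0.11, 0.21], [0.512, -0.103, 0.211], [0.515, -0.103, 0.211], [0.498, -0.108, 0.213], [0.517, -0.103, 0.213], [0.503, -0.103, 0.213], [0.512, -0.103, 0.214], [0.515, -0.103, 0.214], [0.51, -0.102, 0.214], [0.52, -0.108, 0.214], [0.5, -0.101, 0.214], [0.505, -0.101, 0.214], [0.517, -0.105, 0.215], [0.498, -0.109, 0.215]]
[322.16743375 185.90080782]
```

View pics/side3.png

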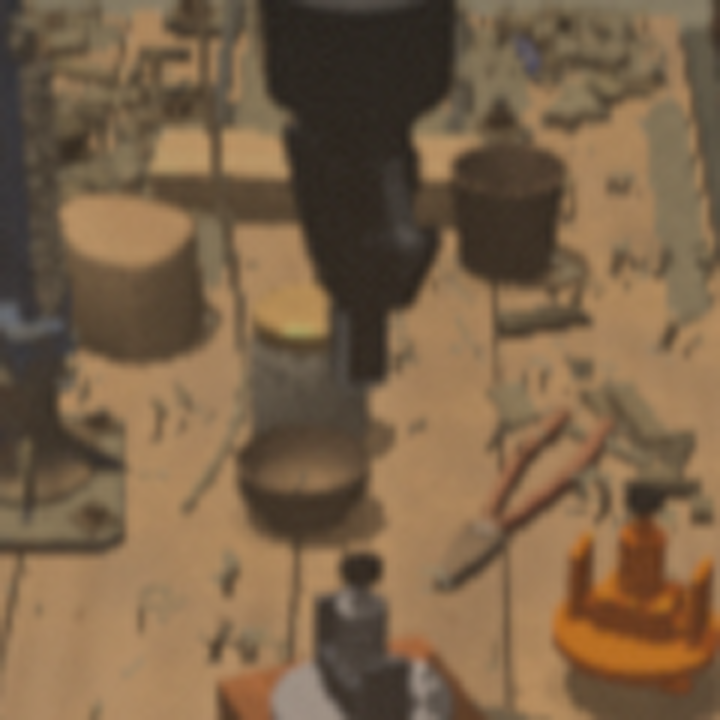

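The shut tips measure about z = 0.204 against a reported 0.1716. The reported TCP therefore sits about 32 mm below the real fingertips, while xy agrees. I'll work with real tip = reported + 32 mm and confirm it by view and contact.

```bash
python3 -m inch '[[[0,0,0],[0,0,0],0],[[0,0,0],[0,0,0],0],[[0,0,0],[0,0,0],0],[[0,0,0],[30,0,0],0],[[0,0,0],[80,0,0],0],[[0,0,0],[116,0,0],0],[[0,0,0],[116,0,0],0],[[0,0,0],[116,0,0],0]]'; python3 - <<'E'
from h import *
st()
c=camera("side");P=cloud(c);ctr=readout.get_obs()["position"]
crop(c,323,210,45,8,"pics/side4.png")
goal([.5088,-.1128,.026],107.5)
E
```

```text
clock: 4.05
position: [0.5106, -0.1128, 0.0572]
ee_rot: [0.418, 0.57, -0.417, 0.571]
ft_force: [-0.5, -0.3, 1.1]
grip_width: 0.999
4.05 [ 0.51055555 -0.11284614  0.05718003] x-ax [ 2.8e-03  7.0e-04 -1.0e+00] jaw -72.4 F [-0.45 -0.29  1.14] w 0.9987276931180507 q [ 0.57  0.27 -0.5   1.87  0.15  1.03 -1.25]
jaw 107.5 (cur -72.4) turn [-1.799e+02  3.200e-01  7.000e-02] |180| shift [31.5 -2.  -0.8] |32|
jaw 287.5 (cur -72.4) turn [ 0.1   0.04 -0.21] |0| shift [31.5 -2.  -0.8] |32|
```

View pics/side4.png

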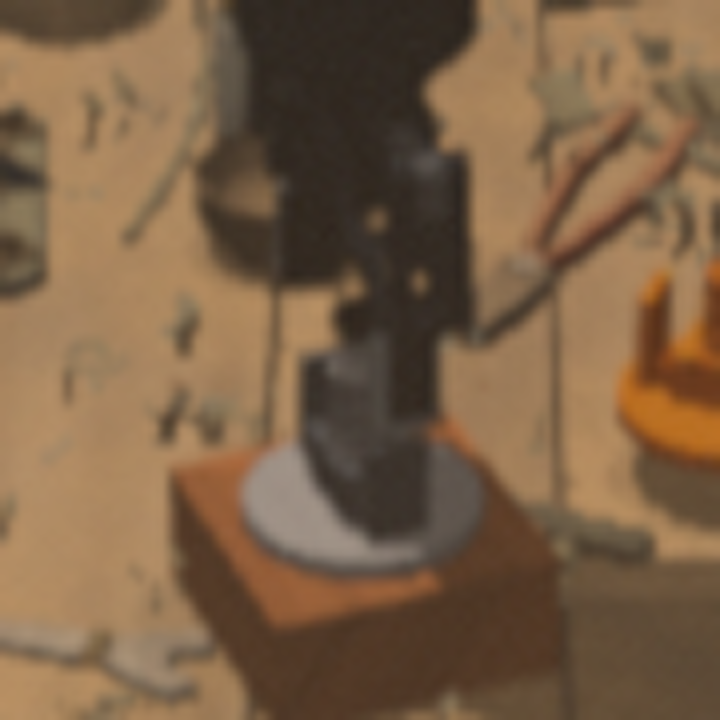

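The near finger hangs in front of the wing with its tip near the wing's top, at crop (410,420), which fits the 32 mm offset. I'll go down to wing height and squeeze.

```bash
python3 -m inch '[[[0,0,0],[20,-1,-1],0],[[0,0,0],[31,-1,-1],0],[[0,0,0],[31,-1,-1],0]]'; python3 - <<'E'
from h import *
st()
c=camera("side")
crop(c,323,210,45,8,"pics/side5.png")
E
```

```text
clock: 4.47
position: [0.5097, -0.1123, 0.0266]
ee_rot: [0.418, 0.57, -0.417, 0.571]
ft_force: [0.7, 0.6, 0.6]
grip_width: 1.0
4.475 [ 0.50968769 -0.1122867   0.02664262] x-ax [ 3.4e-03  4.0e-04 -1.0e+00] jaw -72.4 F [0.68 0.57 0.56] w 0.9997922736734954 q [ 0.56  0.31 -0.49  1.9   0.18  0.97 -1.27]
```

View pics/side5.png

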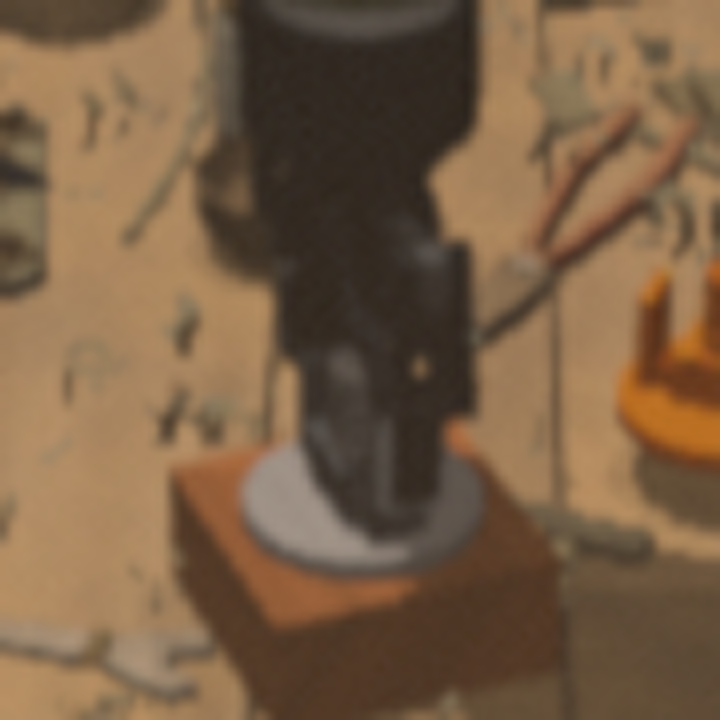

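```bash
python3 -m inch '[[[0,0,0],[0,0,0],0.3],[[0,0,0],[0,0,0],0.6],[[0,0,0],[0,0,0],0.6],[[0,0,0],[0,0,0],0.6],[[0,0,0],[0,0,0],0.6]]' 30; python3 - <<'E'
from h import *
st()
E
```

```text
clock: 5.15
position: [0.5107, -0.112, 0.0284]
ee_rot: [0.418, 0.569, -0.416, 0.572]
ft_force: [-4.1, 1.8, 11.2]
grip_width: 0.543
5.15 [ 0.51065879 -0.11201831  0.02838329] x-ax [ 5.2e-03 -1.0e-04 -1.0e+00] jaw -72.36 F [-4.09  1.84 11.2 ] w 0.5430365857233711 q [ 0.56  0.31 -0.49  1.89  0.18  0.97 -1.27]
```

```bash
python3 -m inch '[[[0,0,0],[-3,0,0],1],[[0,0,0],[-10,0,0],1],[[0,0,0],[-25,0,0],1],[[0,0,0],[-60,0,0],1],[[0,0,0],[-90,0,0],1],[[0,0,0],[-90,0,0],1],[[0,0,0],[-90,0,0],1]]' 30; python3 - <<'E'
from h import *
st()
c=camera("side")
crop(c,323,180,45,8,"pics/side6.png")
np.savez("s6.npz",**c)
E
```

```text
clock: 6.02
position: [0.5096, -0.1121, 0.1176]
ee_rot: [0.418, 0.57, -0.417, 0.572]
ft_force: [0.3, 0.7, -4.8]
grip_width: 0.537
6.025 [ 0.50955344 -0.11207254  0.11756307] x-ax [ 0.0041 -0.     -1.    ] jaw -72.37 F [ 0.29  0.73 -4.77] w 0.5373493960726569 q [ 0.59  0.2  -0.51  1.81  0.11  1.15 -1.22]
```

View pics/side6.png

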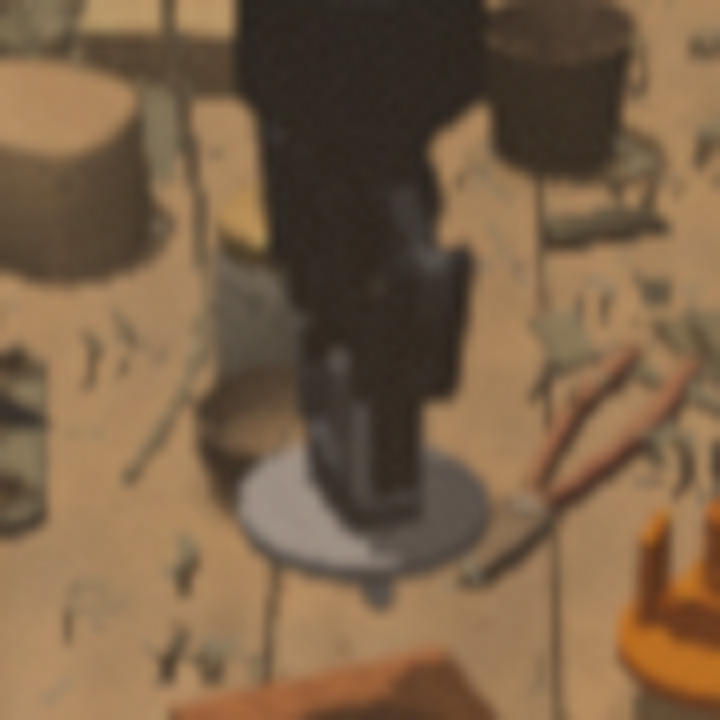

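The gauge is lifted with its flange level and a foot visible at crop (375,595). The wrist force shows about 4.8 N of weight. Now I'll carry it over the bore.

```bash
python3 - <<'E'
from h import *
o=readout.get_obs()
goal([o["position"][0]+.0225,o["position"][1]+.246,.1176],None)
goal([o["position"][0]+.0225,o["position"][1]+.246,.1176],107.5)
E
```

```text
jaw -72.4 (cur -72.4) turn [ 0.    0.04 -0.18] |0| shift [  -0.3   96.  -227.6] |247|
jaw 107.5 (cur -72.4) turn [-1.7986e+02  2.9000e-01  6.0000e-02] |180| shift [  -0.3   96.  -227.6] |247|
jaw 287.5 (cur -72.4) turn [ 0.14  0.04 -0.18] |0| shift [  -0.3   96.  -227.6] |247|
```

```bash
python3 -m inch '[[[0,0,0],[-5,12,-28],1],[[0,0,0],[-5,36,-85],1],[[0,0,-0.2],[-3,60,-142],1],[[0,0,-0.2],[0,80,-190],1],[[0,0,-0.2],[0,92,-218],1],[[0,0,-0.2],[0,96,-227.6],1],[[0,0,-0.2],[0,96,-227.6],1],[[0,0,-0.2],[0,96,-227.6],1]]' 30; python3 - <<'E'
from h import *
st()
c=camera("side");np.savez("s7.npz",**c)
crop(c,317,260,45,8,"pics/side7.png")
c=camera("top");np.savez("t7.npz",**c)
crop(c,265,236,45,8,"pics/top7.png")
st()
E
```

```text
clock: 7.08
position: [0.5318, 0.1322, 0.1168]
ee_rot: [0.417, 0.57, -0.419, 0.57]
ft_force: [-0.2, -0.4, -4.4]
grip_width: 0.533
7.075 [0.53178544 0.13222588 0.11681523] x-ax [-9.0e-04 -1.6e-03 -1.0e+00] jaw -72.48 F [-0.23 -0.41 -4.41] w 0.5327355490167776 q [ 0.24  0.29 -0.66  1.74  0.19  1.18 -1.74]
7.175 [0.53193732 0.13242298 0.11711575] x-ax [-3.0e-04 -1.4e-03 -1.0e+00] jaw -72.48 F [ 0.43 -0.21 -4.63] w 0.5362273713202375 q [ 0.24  0.29 -0.66  1.74  0.19  1.18 -1.74]
```

View pics/side7.png

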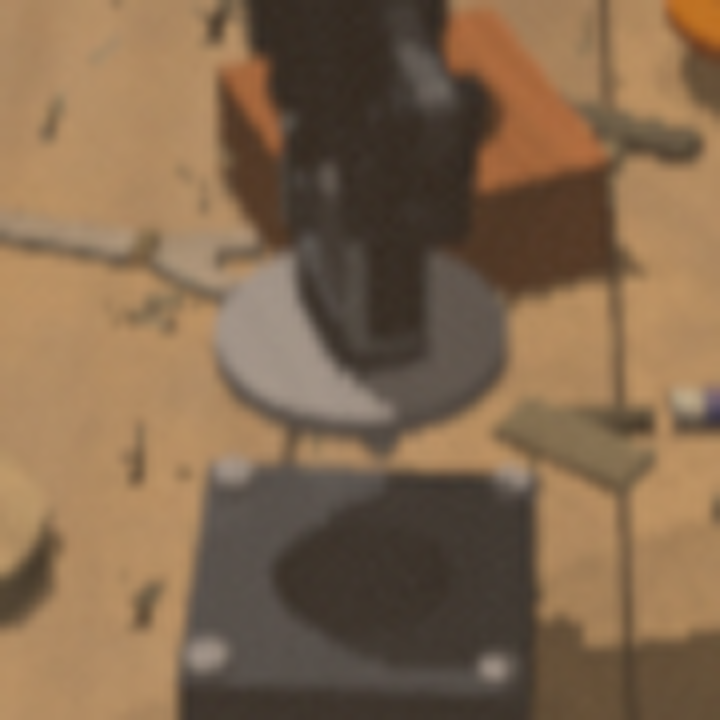

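View pics/top7.png

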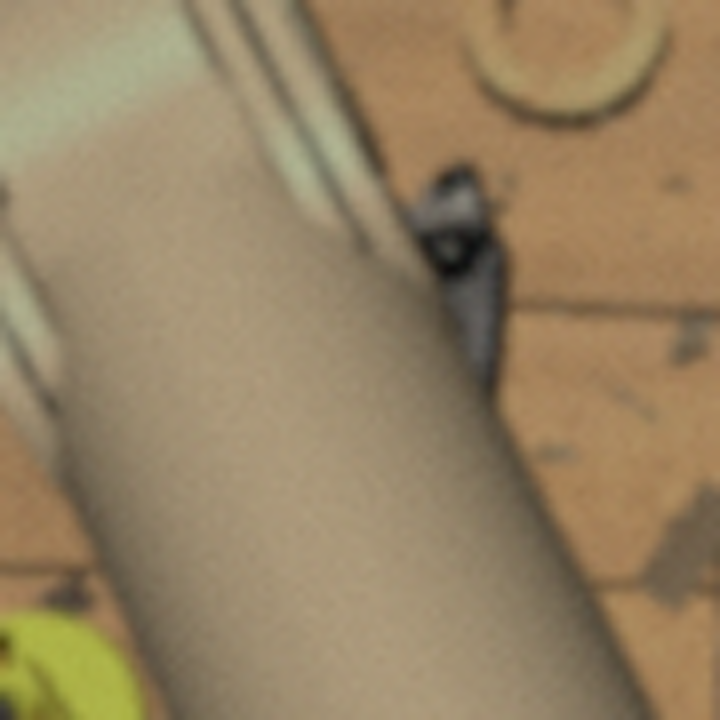

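```bash
cat >> h.py <<'E'
from scipy.optimize import least_squares
def flange_mask(c,ctr,zl,zh):
    P=cloud(c);h=cv2.cvtColor(c["pixels"],cv2.COLOR_RGB2HSV).astype(int)
    return (np.hypot(P[...,0]-ctr[0],P[...,1]-ctr[1])<.052)&(P[...,2]>zl)&(P[...,2]<zh)
def sil(c,p,r=.04,h=.008):
    a=np.linspace(0,2*np.pi,120,endpoint=False)
    L=[]
    for z in(p[2],p[2]+h):
        X=np.c_[p[0]+r*np.cos(a),p[1]+r*np.sin(a),np.full(120,z),np.ones(120)]
        q=(X@c["extrinsics"].T)[:,:3]@c["intrinsics"].T; L.append(q[:,:2]/q[:,2:])
    return cv2.convexHull(np.vstack(L).astype(np.float32))
E
python3 - <<'E'
from h import *
c=dict(np.load("s7.npz"))
zg=.045+.1170-.0284
m=flange_mask(c,(.5318,.1322),zg-.012,zg+.017)
e=c["pixels"].copy(); 
o=outline(m).astype(np.float32)
# edge points: lower/left/right hull pts of mask
hull=cv2.convexHull(outline(m))[:,0]
print(m.sum(),hull.tolist())
im=cv2.resize(e[215:305,272:362,::-1],None,fx=8,fy=8,interpolation=cv2.INTER_CUBIC)
mm=cv2.resize(m[215:305,272:362].astype(np.uint8),None,fx=8,fy=8,interpolation=cv2.INTER_NEAREST)
cs,_=cv2.findContours(mm,cv2.RETR_EXTERNAL,cv2.CHAIN_APPROX_NONE);cv2.drawContours(im,cs,-1,(0,0,255),1)
s=sil(c,(.5318,.1322,zg));cv2.polylines(im,[(((s-[272,215]+.5)*8)).astype(int).reshape(-1,1,2)],True,(0,255,0),1)
# model block top & bore
for (x,y) in((.5315,.1335),):
    a=np.linspace(0,2*np.pi,100);pts=np.array([(proj(c,np.array([x+.025*np.cos(t),y+.025*np.sin(t),.055]))-[272,215]+.5)*8 for t in a]).astype(int)
    cv2.polylines(im,[pts.reshape(-1,1,2)],True,(255,0,0),1)
cv2.imwrite("pics/ov7.png",im)
E
```

```text
553 [[327, 247], [331, 249], [333, 251], [335, 255], [335, 259], [334, 262], [330, 266], [326, 268], [323, 269], [318, 270], [309, 269], [304, 267], [300, 263], [299, 261], [299, 254], [300, 252], [303, 249], [307, 247]]
```

View pics/ov7.png

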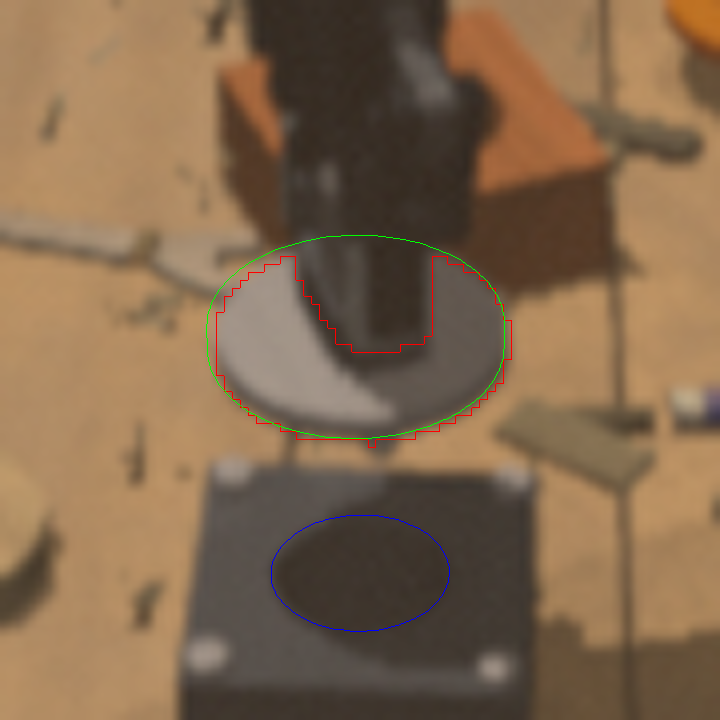

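```bash
cat >> h.py <<'E'
from scipy.optimize import minimize
def render(poly,box,ss=8,blur=.6):
    u0,v0,u1,v1=box
    a=np.zeros(((v1-v0)*ss,(u1-u0)*ss),np.uint8)
    p=((poly.reshape(-1,2)-[u0,v0]+.5)*ss-.5)
    cv2.fillPoly(a,[np.round(p*16).astype(np.int32)],255,shift=4)
    a=cv2.GaussianBlur(a.astype(np.float32)/255,(0,0),blur*ss)
    return cv2.resize(a,(u1-u0,v1-v0),interpolation=cv2.INTER_AREA)
def pfit(img,polyf,x0,box,valid,step=.003):
    u0,v0,u1,v1=box;I=img[v0:v1,u0:u1].astype(float);w=valid[v0:v1,u0:u1]
    def f(x):
        M=render(polyf(x),box)[w];A=np.c_[M,np.ones(len(M))];b=I[w]
        s=np.linalg.lstsq(A,b,rcond=None)[0];return ((A@s-b)**2).mean()
    best=min((minimize(f,np.array(x0)+np.array(d)*step,method="Nelder-Mead",options=dict(initial_simplex=np.array(x0)+np.array(d)*step+np.vstack([np.zeros(len(x0)),np.eye(len(x0))*step]),xatol=5e-5,fatol=1e-4,maxiter=300)) for d in(np.zeros(len(x0)),np.ones(len(x0))*.5)),key=lambda r:r.fun)
    return best.x,best.fun
def circpoly(c,x,y,z,r):
    a=np.linspace(0,2*np.pi,160,endpoint=False);X=np.c_[x+r*np.cos(a),y+r*np.sin(a),np.full(160,z),np.ones(160)]
    q=(X@c["extrinsics"].T)[:,:3]@c["intrinsics"].T;return q[:,:2]/q[:,2:]
E
python3 - <<'E'
from h import *
# bore in side0 & top0
for f,cx in(("side0.npz",(317,286)),("top0.npz",(265,236))):
    c=dict(np.load(f));g=c["pixels"].astype(float).mean(-1)
    if f[0]=='t': g=g
    ctr=proj(c,np.array([.5315,.1335,.055]));box=(int(ctr[0]-25),int(ctr[1]-25),int(ctr[0]+25),int(ctr[1]+25))
    vm=render(circpoly(c,.5315,.1335,.055,.036),(0,0,640,480),ss=2)>.5
    for fr in (0,1):
        if fr: r=pfit(g,lambda x:circpoly(c,x[0],x[1],.055,x[2]),(.5315,.1335,.025),box,vm)
        else: r=pfit(g,lambda x:circpoly(c,x[0],x[1],.055,.025),(.5315,.1335),box,vm)
        print(f,"bore",r[0].round(5),round(r[1],2))
# block top square: grey vs wood (R-B)
def sq(c,x,y,th,z,h=.048):
    a=np.radians(th)+np.pi/4+np.arange(4)*np.pi/2;X=np.c_[x+h*2**.5*np.cos(a),y+h*2**.5*np.sin(a),np.full(4,z),np.ones(4)]
    q=(X@c["extrinsics"].T)[:,:3]@c["intrinsics"].T;return q[:,:2]/q[:,2:]
c=dict(np.load("s7.npz"));rb=c["pixels"][...,0].astype(float)-c["pixels"][...,2]
for zg in(.128,.130,.132,.134,.136):
    box=(288,232,348,276);v=np.zeros((480,640),bool);v[234:275,290:347]=1
    v[:252,303:334]=0; v[270:275,302:326]=0; v[266:,:]&=False; v[:,303:334][:262]=False
    v[266:270,308:314]=1
    v[:249,:]=0  # avoid rest/stick clutter on top
    x,r=pfit(rb,lambda x:sil(c,(x[0],x[1],zg)),(.5305,.1330),box,v)
    print("gauge z",zg,x.round(5),round(r,2))
x,r=pfit(rb,lambda x:sil(c,(x[0],x[1],x[2])),(.5305,.1330,.133),box,v);print("free z",x.round(5),r)
E
```

```text
side0.npz bore [0.53099 0.13522] 2.02
side0.npz bore [0.53097 0.1353  0.02475] 1.91
top0.npz bore [0.55467 0.14742] 494.86
top0.npz bore [0.54652 0.14183 0.0133 ] 492.66
gauge z 0.128 [0.53016 0.12533] 111.86
gauge z 0.13 [0.5302  0.12784] 112.13
gauge z 0.132 [0.53014 0.13042] 112.5
gauge z 0.134 [0.53035 0.13292] 113.2
gauge z 0.136 [0.53027 0.13543] 113.98
free z [0.53009 0.13306 0.13412] 113.26078808760832
```

```bash
python3 - <<'E'
from h import *
t=dict(np.load("top0.npz"));s=dict(np.load("side0.npz"))
def boxsil(c,x,y,th,z0,z1,h):
    a=np.radians(th)+np.pi/4+np.arange(4)*np.pi/2;L=[]
    for z in(z0,z1):
        X=np.c_[x+h*2**.5*np.cos(a),y+h*2**.5*np.sin(a),np.full(4,z),np.ones(4)]
        q=(X@c["extrinsics"].T)[:,:3]@c["intrinsics"].T;L.append(q[:,:2]/q[:,2:])
    return cv2.convexHull(np.vstack(L).astype(np.float32))
for n,c in(("top",t),("side",s)):
    p=c["pixels"].astype(float);rb=p[...,0]-p[...,2];full=(0,0,640,480)
    # block silhouette, ignoring bore interior
    v=render(boxsil(c,.5315,.1335,-5,0,.055,.056),full,ss=2)>.5
    v&=~(render(circpoly(c,.5315,.1335,.055,.030),full,ss=2)>.3)
    if n=="side":v&=(np.arange(480)[:,None]<296)  # avoid the shadow in front
    cc=proj(c,np.array([.5315,.1335,.03]));b=(int(cc[0]-40),int(cc[1]-40),int(cc[0]+40),int(cc[1]+40))
    X,r=pfit(rb,lambda x:boxsil(c,x[0],x[1],x[2]*1000,0,.055,.048),(.5315,.1335,-.005),b,v);print(n,"block",X.round(5),r)
    # flange vs orange rest
    v=render(sil(c,(.5088,-.1128,.045),r=.047),full,ss=2)>.5
    if n=="top": v&=~(render(circpoly(c,.5088,-.1128,.053,.030),full,ss=2)>.5)
    else: v&=(np.arange(480)[:,None]>222)
    cc=proj(c,np.array([.5088,-.1128,.05]));b=(int(cc[0]-30),int(cc[1]-30),int(cc[0]+30),int(cc[1]+30))
    X,r=pfit(rb,lambda x:sil(c,(x[0],x[1],.045)),(.5088,-.1128),b,v);print(n,"flange",X.round(5),r)
    X,r=pfit(rb,lambda x:sil(c,(x[0],x[1],x[2])),(.5088,-.1128,.045),b,v);print(n,"flange free z",X.round(5),r)
c=dict(np.load("s6.npz"));p=c["pixels"].astype(float);rb=p[...,0]-p[...,2]
v=np.zeros((480,640),bool);v[190:209,305:342]=1;v[190:200,314:332]=0
v[204:209,322:328]=0;v[190:,:309]&=True
for z in(.132,.134,.136):
    X,r=pfit(rb,lambda x:sil(c,(x[0],x[1],z)),(.5088,-.1128),(300,180,350,215),v);print("s6",z,X.round(5),r)
E
```

```text
top block [ 0.53053  0.13237 -0.00505] 67.17223076852926
top flange [ 0.50896 -0.11271] 69.10586630228764
top flange free z [ 0.50706 -0.11146  0.06357] 54.093690812178174
side block [ 0.53069  0.13537 -0.00488] 29.708905439996606
side flange [ 0.50789 -0.11066] 19.865084339896352
side flange free z [ 0.50787 -0.11074  0.04495] 19.83569958214697
s6 0.132 [ 0.50863 -0.11559] 144.48500374623865
s6 0.134 [ 0.50861 -0.11238] 145.31093055618203
s6 0.136 [ 0.50889 -0.10914] 145.83672630962144
```

```bash
python3 - <<'E'
from h import *
o=readout.get_obs();p=o["position"]
goal([p[0]+.0007,p[1]+.0016,p[2]-.060],None)
goal([p[0]+.0007,p[1]+.0016,p[2]-.060],107.5)
E
```

```text
jaw -72.5 (cur -72.5) turn [-0.    0.07  0.04] |0| shift [60.   1.2 -1.4] |60|
jaw 107.5 (cur -72.5) turn [-1.7998e+02 -6.0000e-02  1.1000e-01] |180| shift [60.   1.2 -1.4] |60|
jaw 287.5 (cur -72.5) turn [0.02 0.07 0.04] |0| shift [60.   1.2 -1.4] |60|
```

```bash
python3 -m inch '[[[0,0,0],[10,1.2,-1.4],1],[[0,0,0],[30,1.2,-1.4],1],[[0,0,0],[48,1.2,-1.4],1],[[0,0,0],[54,1.2,-1.4],1],[[0,0,0],[58,1.2,-1.4],1],[[0,0,0],[58,1.2,-1.4],1],[[0,0,0],[58,1.2,-1.4],1]]' 30; python3 - <<'E'
from h import *
st()
c=camera("side");np.savez("s8.npz",**c)
crop(c,317,270,45,8,"pics/side8.png")
E
```

```text
clock: 8.05
position: [0.533, 0.1342, 0.0596]
ee_rot: [0.418, 0.57, -0.418, 0.571]
ft_force: [0.8, -0.1, -4.9]
grip_width: 0.536
8.05 [0.53301987 0.13419278 0.05963178] x-ax [ 6.0e-04 -1.2e-03 -1.0e+00] jaw -72.48 F [ 0.78 -0.12 -4.87] w 0.5357149704249761 q [ 0.22  0.36 -0.64  1.79  0.24  1.07 -1.78]
```

View pics/side8.png

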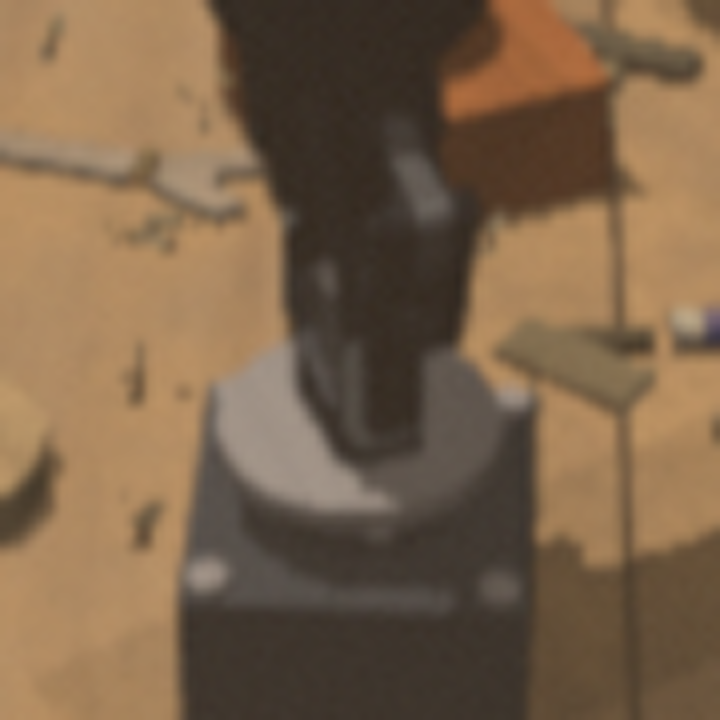

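The flange hovers over the block with the bore hidden beneath it, and there is no contact force yet. I'll descend in small steps.

```bash
python3 -m inch '[[[0,0,0],[4,0,0],1],[[0,0,0],[8,0,0],1],[[0,0,0],[8,0,0],1]]' 30; python3 -m inch '[[[0,0,0],[1.5,0,0],1],[[0,0,0],[2.5,0,0],1]]'; python3 -m inch '[[[0,0,0],[1.5,0,0],1],[[0,0,0],[2.5,0,0],1]]'
```

```text
clock: 8.48
position: [0.5327, 0.134, 0.0511]
ee_rot: [0.418, 0.57, -0.418, 0.571]
ft_force: [-0.2, 0.1, -5.5]
grip_width: 0.539
clock: 8.72
position: [0.5327, 0.134, 0.0485]
ee_rot: [0.418, 0.57, -0.418, 0.571]
ft_force: [-0.4, -0.2, -4.9]
grip_width: 0.534
clock: 8.98
position: [0.5326, 0.134, 0.0459]
ee_rot: [0.418, 0.57, -0.419, 0.571]
ft_force: [0.0, -0.6, -3.4]
grip_width: 0.533
```

```bash
python3 -m inch '[[[0,0,0],[1,0,0],1],[[0,0,0],[1,0,0],1]]' ; python3 -m inch '[[[0,0,0],[1,0,0],1],[[0,0,0],[1,0,0],1]]'
```

```text
clock: 9.22
position: [0.5326, 0.134, 0.0448]
ee_rot: [0.418, 0.57, -0.419, 0.57]
ft_force: [0.4, -0.0, -4.3]
grip_width: 0.537
clock: 9.48
position: [0.5325, 0.1339, 0.0438]
ee_rot: [0.417, 0.57, -0.419, 0.57]
ft_force: [1.3, -0.1, -4.4]
grip_width: 0.536
```

```bash
python3 -m inch '[[[0,0,0],[1,0,0],1],[[0,0,0],[2,0,0],1]]' ; python3 -m inch '[[[0,0,0],[1,0,0],1],[[0,0,0],[1,0,0],1]]';python3 -m inch '[[[0,0,0],[1,0,0],1],[[0,0,0],[1,0,0],1]]'
```

```text
clock: 9.72
position: [0.5325, 0.1339, 0.0417]
ee_rot: [0.417, 0.57, -0.419, 0.57]
ft_force: [0.7, -0.7, -4.5]
grip_width: 0.538
clock: 9.98
position: [0.5324, 0.1339, 0.0406]
ee_rot: [0.417, 0.57, -0.419, 0.57]
ft_force: [0.0, -0.9, -5.0]
grip_width: 0.54
clock: 10.22
position: [0.5323, 0.1339, 0.0394]
ee_rot: [0.417, 0.57, -0.419, 0.57]
ft_force: [-0.2, 0.2, -4.3]
grip_width: 0.538
```

```bash
python3 -m inch '[[[0,0,0],[1,0,0],1],[[0,0,0],[1,0,0],1]]';python3 -m inch '[[[0,0,0],[1,0,0],1],[[0,0,0],[1,0,0],1]]'; python3 - <<'E'
from h import *
c=camera("side");np.savez("s9.npz",**c)
crop(c,317,270,45,8,"pics/side9.png")
E
```

```text
clock: 10.48
position: [0.5324, 0.1339, 0.0388]
ee_rot: [0.417, 0.57, -0.419, 0.57]
ft_force: [-2.8, -0.1, 0.4]
grip_width: 0.534
clock: 10.72
position: [0.5325, 0.1339, 0.0387]
ee_rot: [0.417, 0.57, -0.419, 0.571]
ft_force: [-6.6, -3.0, 9.5]
grip_width: 0.534
```

View pics/side9.png

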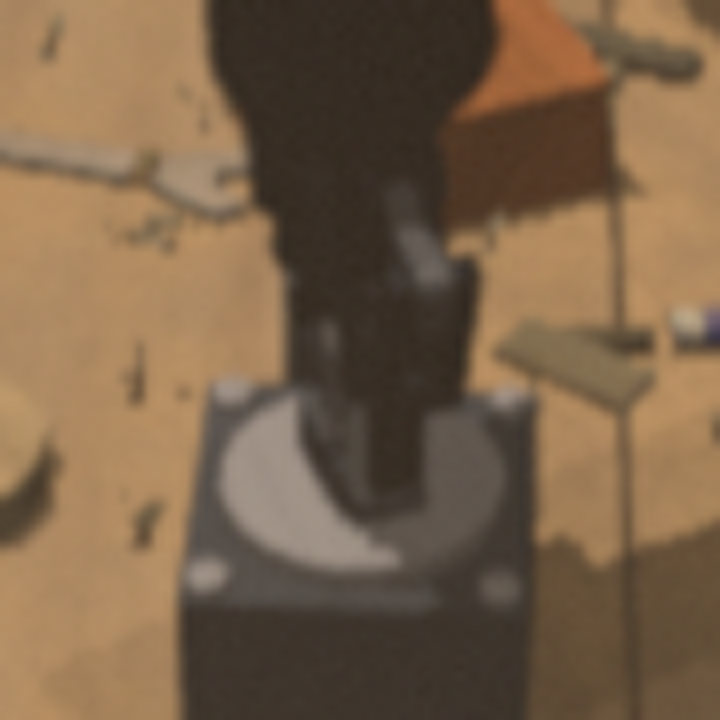

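The flange lies on the block at the predicted height, with about 14 N of load. I'll ease off and open the hand.

```bash
python3 -m inch '[[[0,0,0],[-1,0,0],1],[[0,0,0],[-1,0,0],0.35],[[0,0,0],[-1,0,0],0.25],[[0,0,0],[-1,0,0],0],[[0,0,0],[-1,0,0],0],[[0,0,0],[-1,0,0],0]]'; python3 - <<'E'
from h import *
c=camera("side");np.savez("s10.npz",**c)
crop(c,317,270,45,8,"pics/side10.png");st()
E
```

```text
clock: 11.52
position: [0.5325, 0.134, 0.0398]
ee_rot: [0.417, 0.57, -0.419, 0.571]
ft_force: [0.3, 0.3, -0.4]
grip_width: 0.995
11.575 [0.53249636 0.13395927 0.03972799] x-ax [-5.0e-04 -2.1e-03 -1.0e+00] jaw -72.48 F [-0.29  0.17  0.44] w 1.001452018076878 q [ 0.21  0.38 -0.64  1.81  0.26  1.04 -1.79]
```

View pics/side10.png

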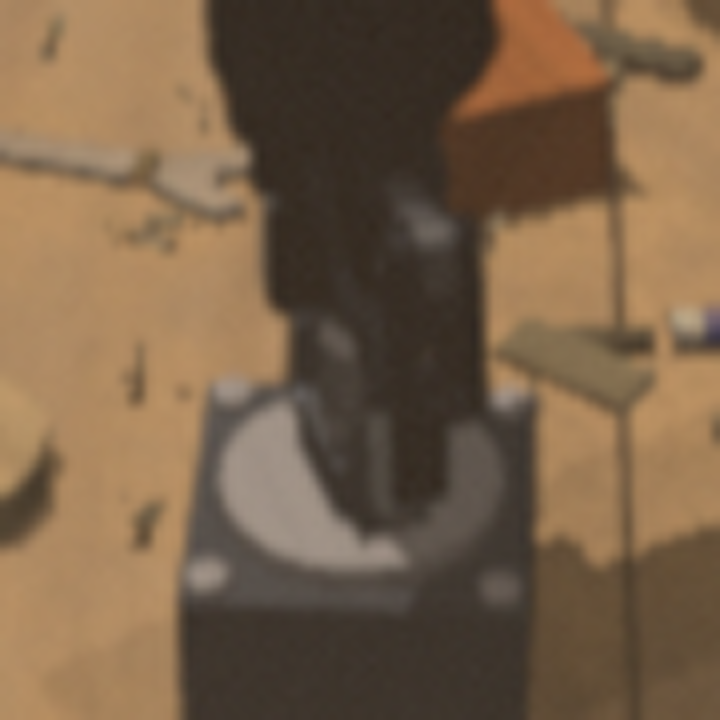

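The gauge is seated and released. I'll rise, shut the fingers and turn 90° so the jaws line up for the stem later.

```bash
python3 -m inch '[[[0,0,0],[-20,0,0],0],[[0,0,0],[-60,0,0],0],[[0,0,0],[-95,0,0],0],[[-10,0,0],[-95,0,0],0.5],[[-20,0,0],[-95,0,0],1],[[-30,0,0],[-95,0,0],1],[[-40,0,0],[-95,0,0],1],[[-50,0,0],[-95,0,0],1],[[-60,0,0],[-95,0,0],1],[[-70,0,0],[-95,0,0],1]]'; python3 - <<'E'
from h import *
c=camera("side");np.savez("s11.npz",**c)
crop(c,317,255,50,7,"pics/side11.png");st()
p=c["pixels"].astype(float);g=p.mean(-1)
P=cloud(c);m=(np.hypot(P[...,0]-.531,P[...,1]-.134)<.03)&(P[...,2]>.122)&(P[...,2]<.142);print("cap",m.sum(),P[m].mean(0))
E
```

```text
clock: 12.82
position: [0.5328, 0.1343, 0.1362]
ee_rot: [0.012, 0.707, -0.014, 0.707]
ft_force: [0.5, 0.2, 0.3]
grip_width: -0.004
12.875 [0.53283505 0.13427781 0.13614042] x-ax [ 7.0e-04 -2.1e-03 -1.0e+00] jaw -1.66 F [ 0.85 -0.15  0.13] w 0.0017345848120953631 q [ 0.39  0.32 -0.85  1.71  0.25  1.23 -0.55]
cap 61 [0.53163682 0.13631553 0.12970819]
```

View pics/side11.png

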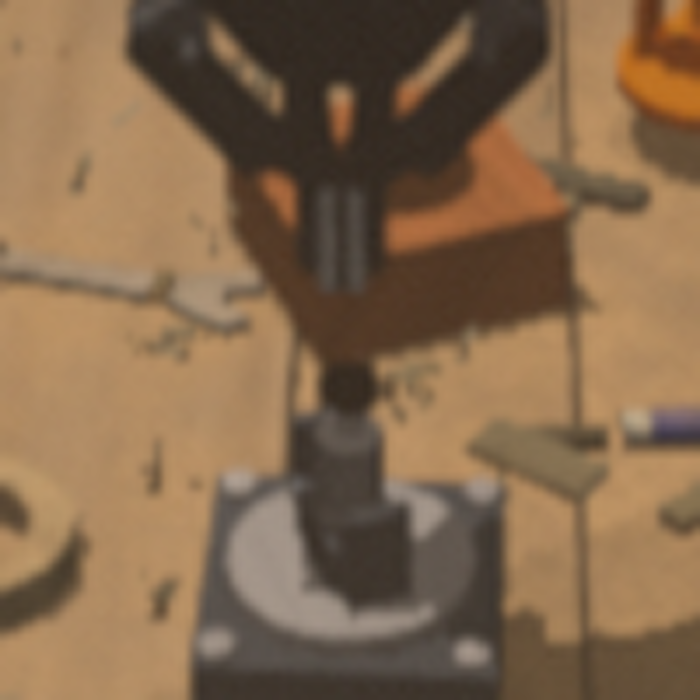

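```bash
python3 - <<'E'
from h import *
c=dict(np.load("s11.npz"))
def k(p): return ((proj(c,np.array(p))-[267,205]+.5)*7).round(1)
print("tip model",k([.5328,.1343,.168]),"cap top",k([.531,.1353,.134]),"cap bot",k([.531,.1353,.126]))
P=cloud(c);m=(np.hypot(P[...,0]-.5328,P[...,1]-.1343)<.03)&(P[...,2]>.155)&(P[...,2]<.19)
q=P[m];print(len(q),q.mean(0),q[:,0].min(),q[:,0].max(),np.percentile(q[:,2],[0,2,5,10]),np.percentile(q[:,1],[5,50,95]))
E
```

```text
tip model [342.2 286.6] cap top [349.4 377.7] cap bot [349.6 398.3]
73 [0.53336145 0.14279678 0.18260909] 0.5209697478326051 0.5461809497702843 [0.17306986 0.17335931 0.17481096 0.17566062] [0.13845856 0.1431051  0.14657628]
```

```bash
python3 - <<'E'
from h import *
p=readout.get_obs()["position"]
goal([p[0]-.0021,p[1]+.0005,p[2]-.024],17.5)
E
```

```text
jaw 17.5 (cur -1.7) turn [-19.16   0.02   0.13] |19| shift [24.   0.5 -2.1] |24|
jaw 197.5 (cur -1.7) turn [ 1.6084e+02  1.8000e-01 -3.0000e-02] |161| shift [24.   0.5 -2.1] |24|
```

```bash
python3 -m inch '[[[-10,0,0],[8,0.5,-2.1],1],[[-19,0,0.1],[16,0.5,-2.1],1],[[-19,0,0.1],[24,0.5,-2.1],1],[[-19,0,0.1],[26,0.5,-2.1],1],[[-19,0,0.1],[26,0.5,-2.1],1]]';  python3 - <<'E'
from h import *
c=camera("side");np.savez("s12.npz",**c)
crop(c,317,255,50,7,"pics/side12.png");st()
E
```

```text
clock: 13.5
position: [0.5308, 0.1348, 0.1104]
ee_rot: [-0.106, 0.699, 0.106, 0.699]
ft_force: [-0.2, -0.1, 0.9]
grip_width: -0.002
13.55 [0.5309119  0.13486545 0.11049813] x-ax [ 9.e-04 -5.e-04 -1.e+00] jaw 17.24 F [-0.3  -0.14 -0.03] w 0.0011814878334673307 q [ 0.42  0.36 -0.89  1.74  0.3   1.19 -0.25]
```

View pics/side12.png

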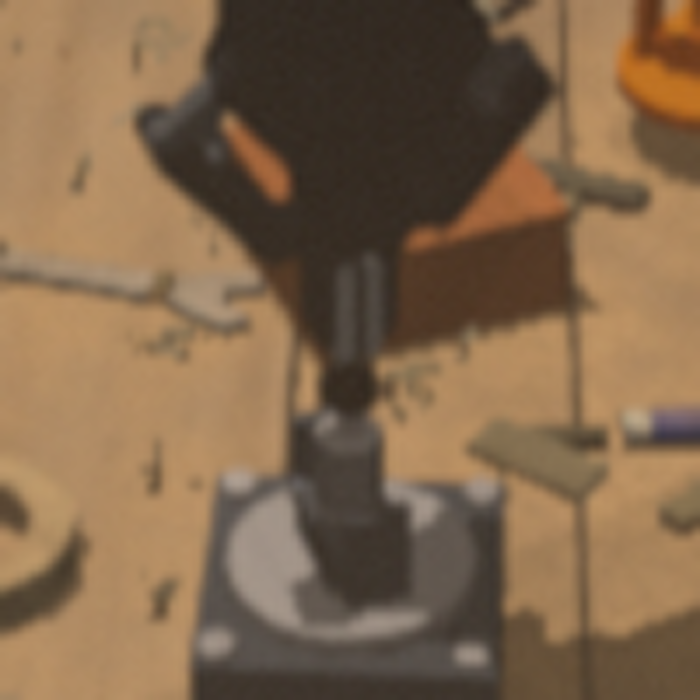

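The shut fingers are centred above the cap at crop (350,385). I'll press in small steps and watch the force.

```bash
for i in 1; do :; done; python3 -m inch '[[[0,0,0],[3,0,0],1],[[0,0,0],[6,0,0],1],[[0,0,0],[6,0,0],1]]'; python3 -m inch '[[[0,0,0],[1,0,0],1],[[0,0,0],[2,0,0],1]]'; python3 -m inch '[[[0,0,0],[1,0,0],1],[[0,0,0],[1,0,0],1]]'
```

```text
clock: 13.92
position: [0.5307, 0.1348, 0.1042]
ee_rot: [-0.106, 0.699, 0.106, 0.699]
ft_force: [0.2, 0.1, -0.1]
grip_width: 0.0
clock: 14.18
position: [0.5307, 0.1348, 0.1021]
ee_rot: [-0.106, 0.699, 0.106, 0.699]
ft_force: [-0.7, 0.2, -0.3]
grip_width: 0.002
clock: 14.42
position: [0.5307, 0.1348, 0.1011]
ee_rot: [-0.106, 0.699, 0.106, 0.699]
ft_force: [-0.4, 0.6, -0.4]
grip_width: -0.003
```

```bash
python3 -m inch '[[[0,0,0],[0.5,0,0],1],[[0,0,0],[1,0,0],1]]'; python3 -m inch '[[[0,0,0],[0.5,0,0],1],[[0,0,0],[1,0,0],1]]'; python3 -m inch '[[[0,0,0],[0.5,0,0],1],[[0,0,0],[1,0,0],1]]'
```

```text
clock: 14.68
position: [0.5307, 0.1347, 0.1]
ee_rot: [-0.106, 0.699, 0.106, 0.699]
ft_force: [-0.7, 0.5, 0.0]
grip_width: -0.002
clock: 14.92
position: [0.5307, 0.1348, 0.099]
ee_rot: [-0.106, 0.699, 0.106, 0.699]
ft_force: [-0.0, -0.1, 0.6]
grip_width: -0.002
clock: 15.18
position: [0.5307, 0.1348, 0.098]
ee_rot: [-0.106, 0.699, 0.106, 0.699]
ft_force: [0.4, -0.4, -0.9]
grip_width: -0.001
```

```bash
python3 -m inch '[[[0,0,0],[0.5,0,0],1],[[0,0,0],[1,0,0],1]]'; python3 -m inch '[[[0,0,0],[0.5,0,0],1],[[0,0,0],[1,0,0],1]]'; python3 -m inch '[[[0,0,0],[0.5,0,0],1],[[0,0,0],[1,0,0],1]]'
```

```text
clock: 15.42
position: [0.5308, 0.1348, 0.0974]
ee_rot: [-0.106, 0.699, 0.106, 0.699]
ft_force: [-2.5, -1.6, 6.7]
grip_width: 0.002
clock: 15.68
position: [0.5308, 0.1348, 0.0969]
ee_rot: [-0.106, 0.699, 0.105, 0.699]
ft_force: [-2.2, -0.3, 6.4]
grip_width: -0.002
clock: 15.92
position: [0.5308, 0.1348, 0.0963]
ee_rot: [-0.106, 0.699, 0.105, 0.699]
ft_force: [-2.9, -0.6, 5.9]
grip_width: 0.002
```

```bash
 python3 - <<'E'
from h import *
c=camera("side");np.savez("s13.npz",**c)
crop(c,317,250,30,12,"pics/side13.png");st()
E
```

```text
15.975 [0.5308429  0.1347789  0.09628277] x-ax [ 8.0e-04 -1.4e-03 -1.0e+00] jaw 17.22 F [-2.21 -0.73  5.12] w 0.00039717562922954866 q [ 0.41  0.37 -0.88  1.75  0.31  1.16 -0.27]
```

View pics/side13.png

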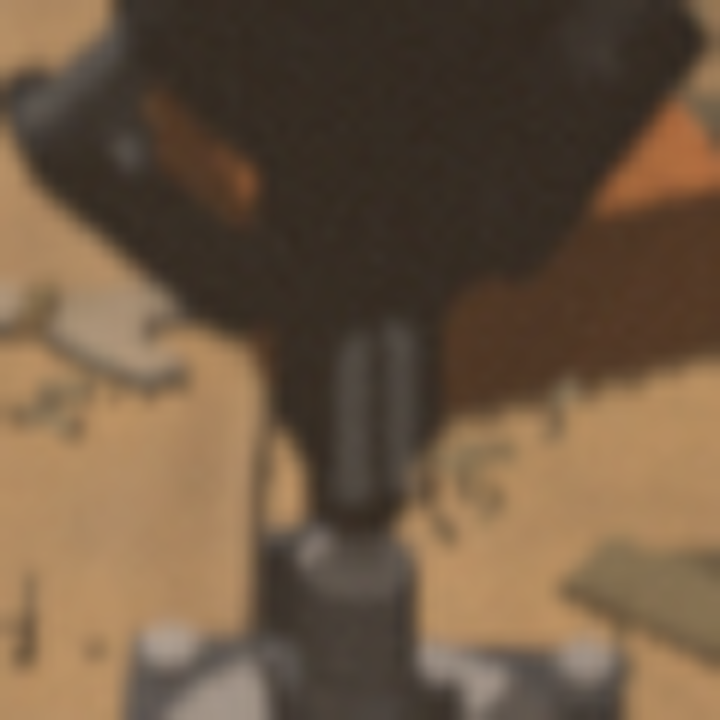

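The fingers touched the cap at reported z ≈ 0.0976, so the true tip offset is about 36 mm. The cap is now sliding at about 6–7 N.

```bash
python3 -m inch '[[[0,0,0],[0.8,0,0],1],[[0,0,0],[1.6,0,0],1]]'; python3 -m inch '[[[0,0,0],[0.7,0,0],1],[[0,0,0],[1.4,0,0],1]]'
```

```text
clock: 16.23
position: [0.5308, 0.1348, 0.0952]
ee_rot: [-0.106, 0.699, 0.105, 0.699]
ft_force: [-3.4, -1.5, 7.2]
grip_width: 0.005
clock: 16.48
position: [0.5308, 0.1348, 0.0942]
ee_rot: [-0.107, 0.699, 0.105, 0.699]
ft_force: [-3.2, -1.3, 5.6]
grip_width: -0.0
```

```bash
python3 -m inch '[[[0,0,0],[0.6,0,0],1],[[0,0,0],[1.3,0,0],1]]'; python3 -m inch '[[[0,0,0],[0.6,0,0],1],[[0,0,0],[1.2,0,0],1]]'
```

```text
clock: 16.73
position: [0.5309, 0.1348, 0.0934]
ee_rot: [-0.107, 0.699, 0.105, 0.699]
ft_force: [-2.1, -1.0, 6.1]
grip_width: -0.002
clock: 16.98
position: [0.5309, 0.1347, 0.0927]
ee_rot: [-0.107, 0.699, 0.105, 0.699]
ft_force: [-2.5, -0.3, 6.2]
grip_width: -0.002
```

```bash
python3 -m inch '[[[0,0,0],[0.7,0,0],1],[[0,0,0],[1.4,0,0],1]]'; python3 -m inch '[[[0,0,0],[0.7,0,0],1],[[0,0,0],[1.3,0,0],1]]'
```

```text
clock: 17.23
position: [0.5309, 0.1347, 0.0918]
ee_rot: [-0.107, 0.699, 0.105, 0.699]
ft_force: [-1.8, -0.8, 6.2]
grip_width: 0.002
clock: 17.48
position: [0.5309, 0.1347, 0.0911]
ee_rot: [-0.107, 0.699, 0.104, 0.7]
ft_force: [-3.5, -1.3, 10.3]
grip_width: 0.002
```

```bash
python3 -m inch '[[[0,0,0],[0.7,0,0],1],[[0,0,0],[1.3,0,0],1]]'; python3 -m inch '[[[0,0,0],[0.6,0,0],1],[[0,0,0],[1.2,0,0],1]]'
```

```text
clock: 17.73
position: [0.531, 0.1347, 0.0908]
ee_rot: [-0.107, 0.699, 0.104, 0.7]
ft_force: [-5.6, -2.1, 14.6]
grip_width: 0.0
clock: 17.98
position: [0.5311, 0.1347, 0.0907]
ee_rot: [-0.108, 0.699, 0.104, 0.7]
ft_force: [-7.4, -3.6, 16.7]
grip_width: -0.0
```

The clamp has bitten: 16.7 N down after about 6.9 mm of travel, stiffening as expected. I'll retreat, open, and go down on the stem along the gauge's x.

```bash
python3 -m inch '[[[0,0,0],[-5,0,0],1],[[0,0,0],[-40,0,0],1],[[0,0,0],[-40,0,0],0],[[0,0,0],[-40,0,0],0],[[0,0,0],[-40,0,0],0],[[0,0,0],[-40,0,0],0]]';  python3 - <<'E'
from h import *
c=camera("side");np.savez("s14.npz",**c)
crop(c,317,250,50,7,"pics/side14.png");st();goal([.5308,.1348,.075],17.5)
E
```

```text
clock: 18.73
position: [0.5306, 0.1348, 0.1301]
ee_rot: [-0.108, 0.699, 0.104, 0.699]
ft_force: [-0.0, 0.4, 0.1]
grip_width: 0.845
18.775 [0.53068541 0.13487424 0.13020871] x-ax [ 0.0013 -0.005  -1.    ] jaw 17.21 F [-0.39 -0.   -0.09] w 0.9301032264114178 q [ 0.42  0.33 -0.9   1.72  0.28  1.23 -0.24]
jaw 17.5 (cur 17.2) turn [-0.29 -0.01  0.29] |0| shift [55.2  0.2  0.1] |55|
jaw 197.5 (cur 17.2) turn [1.7971e+02 4.6000e-01 2.0000e-02] |180| shift [55.2  0.2  0.1] |55|
```

View pics/side14.png

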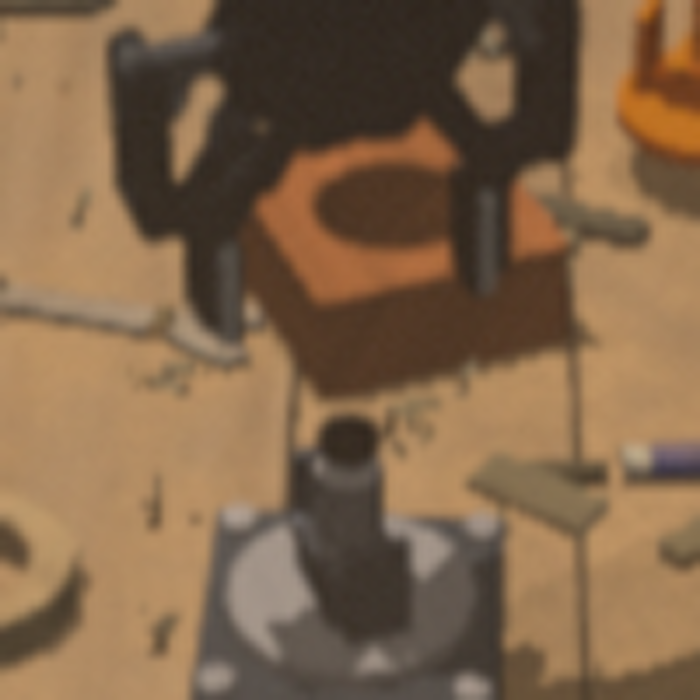

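The cap is visibly lower at crop (348,440) and the fingers straddle the stem. Descending on the stem.

```bash
python3 -m inch '[[[-0.3,0,0.3],[20,0.2,0],0],[[-0.3,0,0.3],[50,0.2,0],0],[[-0.3,0,0.3],[68,0.2,0],0],[[-0.3,0,0.3],[78,0.2,0],0],[[-0.3,0,0.3],[78,0.2,0],0]]';  python3 - <<'E'
from h import *
c=camera("side");np.savez("s15.npz",**c)
crop(c,317,260,40,9,"pics/side15.png");st()
# rest hole and rest block in side frame from s14
c=dict(np.load("s14.npz"));g=c["pixels"].astype(float)[...,0]
ctr=proj(c,np.array([.508,-.111,.045]));full=(0,0,640,480)
v=render(circpoly(c,.508,-.111,.045,.041),full,ss=2)>.5
v[:,328:]=0; v[:224]&=True
b=(int(ctr[0]-30),int(ctr[1]-30),int(ctr[0]+30),int(ctr[1]+30))
print(ctr,pfit(g,lambda x:circpoly(c,x[0],x[1],.045,.0305),(.508,-.111),b,v))
E
```

```text
clock: 19.4
position: [0.5305, 0.1347, 0.0518]
ee_rot: [-0.108, 0.699, 0.108, 0.698]
ft_force: [0.7, 0.2, 0.3]
grip_width: 1.003
19.45 [0.53092959 0.13493193 0.0524965 ] x-ax [-0.e+00  4.e-04 -1.e+00] jaw 17.52 F [ 0.4  -0.35  0.61] w 0.9973765840181273 q [ 0.39  0.43 -0.86  1.79  0.36  1.09 -0.29]
[322.95274372 228.28664723] (array([ 0.50803613, -0.10858098]), np.float64(65.7228210533719))
```

View pics/side15.png

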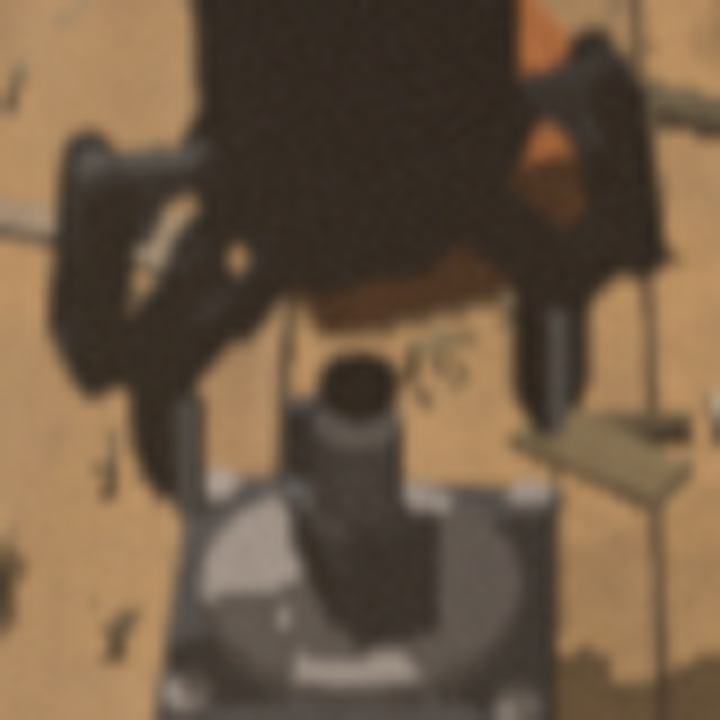

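```bash
python3 -m inch '[[[0,0,0],[0,0,0],0.4],[[0,0,0],[0,0,0],0.65],[[0,0,0],[0,0,0],0.72],[[0,0,0],[0,0,0],0.8],[[0,0,0],[0,0,0],1],[[0,0,0],[0,0,0],1]]' 50
```

```text
clock: 20.2
position: [0.5309, 0.1348, 0.0529]
ee_rot: [-0.108, 0.699, 0.108, 0.699]
ft_force: [-2.6, -0.4, 5.1]
grip_width: 0.241
```

```bash
python3 -m inch '[[[0,0,0],[-1,0,0],1],[[0,0,0],[-2,0,0],1],[[0,0,0],[-3,0,0],1]]'; python3 -m inch '[[[0,0,0],[-2,0,0],1],[[0,0,0],[-4,0,0],1],[[0,0,0],[-6,0,0],1]]'
```

```text
clock: 20.58
position: [0.5306, 0.1347, 0.0556]
ee_rot: [-0.108, 0.699, 0.108, 0.699]
ft_force: [-0.3, -0.7, -4.7]
grip_width: 0.235
clock: 20.95
position: [0.5306, 0.1347, 0.0617]
ee_rot: [-0.108, 0.699, 0.108, 0.699]
ft_force: [0.3, 0.4, -5.0]
grip_width: 0.241
```

```bash
python3 -m inch '[[[0,0,0],[-5,0,0],1],[[0,0,0],[-12,0,0],1],[[0,0,0],[-22,0,0],1],[[0,0,0],[-36,0,0],1],[[0,0,0],[-52,0,0],1],[[0,0,0],[-60,0,0],1],[[0,0,0],[-60,0,0],1],[[0,0,0],[-60,0,0],1]]';  python3 - <<'E'
from h import *
c=camera("side");np.savez("s16.npz",**c)
crop(c,317,250,40,9,"pics/side16.png");st()
# rest from red orange square? hole shading; rest outline from side0/top0
E
```

```text
clock: 21.95
position: [0.5303, 0.1346, 0.1213]
ee_rot: [-0.108, 0.699, 0.108, 0.698]
ft_force: [0.1, -0.4, -4.8]
grip_width: 0.234
22.0 [0.53023253 0.1345518  0.12115705] x-ax [-1.8e-03 -3.0e-04 -1.0e+00] jaw 17.51 F [ 0.44  0.   -4.09] w 0.23765937746495472 q [ 0.43  0.35 -0.9   1.73  0.29  1.21 -0.24]
```

View pics/side16.png

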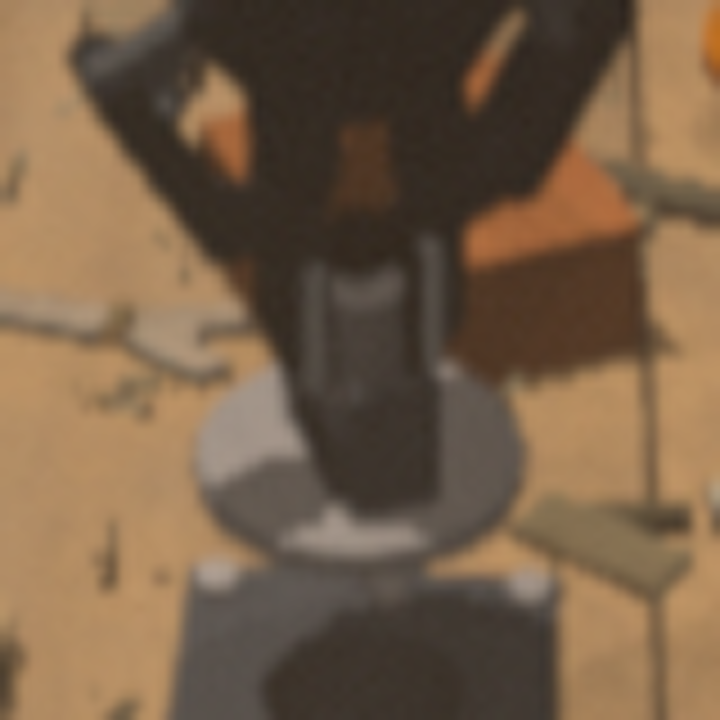

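```bash
python3 - <<'E'
from h import *
t=dict(np.load("top0.npz"));s=dict(np.load("s11.npz"));s0=dict(np.load("side0.npz"));s14=dict(np.load("s14.npz"))
def sq(c,x,y,th,z,h):
    a=np.radians(th)+np.pi/4+np.arange(4)*np.pi/2
    X=np.c_[x+h*2**.5*np.cos(a),y+h*2**.5*np.sin(a),np.full(4,z),np.ones(4)]
    q=(X@c["extrinsics"].T)[:,:3]@c["intrinsics"].T;return (q[:,:2]/q[:,2:]).astype(np.float32)
full=(0,0,640,480)
for n,c in(("top",t),("side0",s0)):
    p=c["pixels"].astype(float);f=p[...,0]/(p[...,1]+5)
    cc=proj(c,np.array([.508,-.112,.045]));b=(int(cc[0]-45),int(cc[1]-45),int(cc[0]+45),int(cc[1]+45))
    v=render(sq(c,.508,-.112,17.5,.045,.060),full,ss=2)>.5
    v&=~(render(sil(c,(.508,-.112,.045),r=.043),full,ss=2)>.5)
    if n!="top": 
        # keep only region outside front faces: above top-face's front edges
        v&=~((render(sq(c,.508,-.112,17.5,.045,.060),full,ss=2)>.5)&~(render(np.array(cv2.convexHull(np.vstack([sq(c,.508,-.112,17.5,.045,.05),sq(c,.508,-.112+.0,17.5,.075,.058)]))),full,ss=2)>.5))
        v[:214,314:334]=0
    X,r=pfit(f,lambda x:sq(c,x[0],x[1],x[2]*1000,.045,.05),(.508,-.112,.0175),b,v);print(n,"rest",X.round(4),r,v.sum())
# hole in s14 using s14 & later
c=s14;p=c["pixels"].astype(float);crop(c,323,228,30,12,"pics/hole14.png")
im=cv2.imread("pics/hole14.png")
for (x,y,col) in((.5079,-.1107,(0,255,0)),(.508,-.1086,(255,0,0))):
    q=((circpoly(c,x,y,.045,.0305)-[293,198]+.5)*12).astype(int);cv2.polylines(im,[q.reshape(-1,1,2)],True,col,1)
cv2.imwrite("pics/hole14.png",im)
E
```

```text
top rest [ 0.5081 -0.1119  0.0203] 0.0017989102847847237 1029
side0 rest [ 0.5082 -0.1085  0.0193] 0.001408501065091921 425
```

View pics/hole14.png

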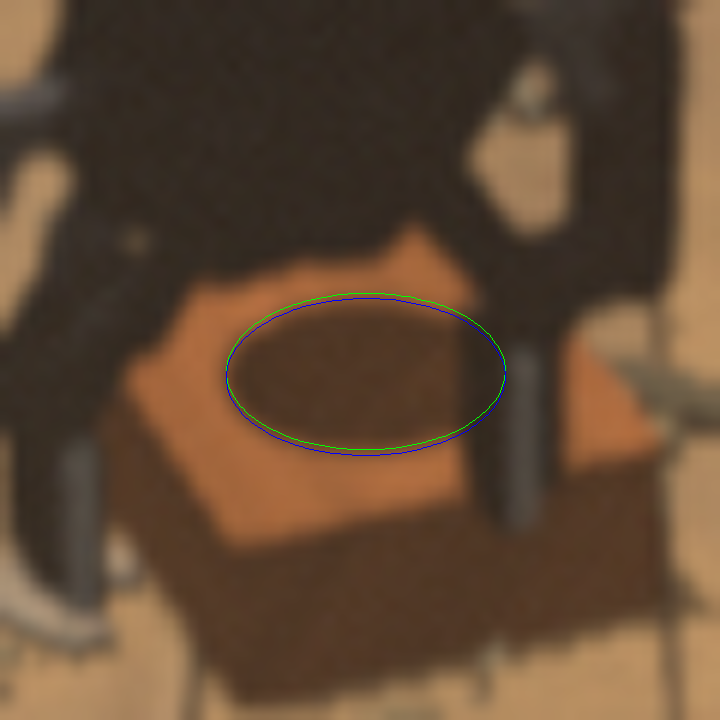

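```bash
python3 - <<'E'
from h import *
goal([.5083,-.1094,.120],17.5)
E
```

```text
jaw 17.5 (cur 17.5) turn [ 0.01 -0.1  -0.01] |0| shift [   1.3 -226.   -94.3] |245|
jaw 197.5 (cur 17.5) turn [-1.7999e+02  2.0000e-02 -1.6000e-01] |180| shift [   1.3 -226.   -94.3] |245|
```

```bash
python3 -m inch '[[[0,0,0],[-4,-25,-10],1],[[0,0,0],[-5,-70,-29],1],[[0,0,0],[-5,-120,-50],1],[[0,0,0],[-3,-170,-71],1],[[0,0,0],[1,-205,-86],1],[[0,0,0],[1,-220,-92],1],[[0,0,0],[1,-226,-94.3],1],[[0,0,0],[1,-226,-94.3],1],[[0,0,0],[1,-226,-94.3],1]]';  python3 - <<'E'
from h import *
c=camera("side");np.savez("s17.npz",**c)
crop(c,323,205,45,8,"pics/side17.png");st();goal([.5083,-.1094,.060],17.5)
E
```

```text
clock: 23.12
position: [0.5086, -0.1078, 0.1204]
ee_rot: [-0.108, 0.699, 0.109, 0.698]
ft_force: [-0.5, -0.7, -4.6]
grip_width: 0.242
23.175 [ 0.50859098 -0.10796012  0.12042156] x-ax [-0.0015 -0.     -1.    ] jaw 17.63 F [ 0.53 -0.46 -4.45] w 0.23760049273221573 q [ 0.84  0.25 -0.8   1.8   0.19  1.18  0.28]
jaw 17.5 (cur 17.6) turn [ 0.13 -0.08 -0.02] |0| shift [60.4 -1.3 -0.6] |60|
jaw 197.5 (cur 17.6) turn [-1.7987e+02  4.0000e-02 -1.3000e-01] |180| shift [60.4 -1.3 -0.6] |60|
```

View pics/side17.png

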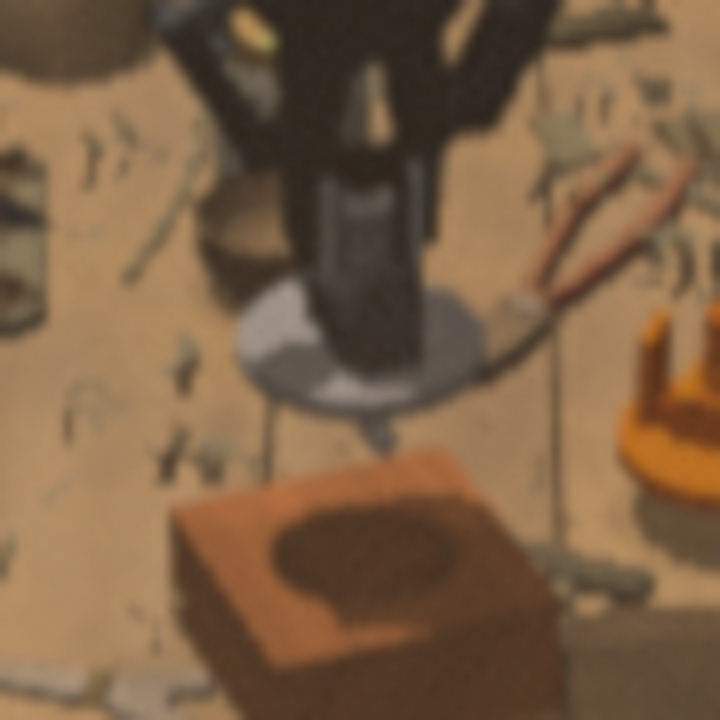

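The flange is centred at crop x = 362 and the hole at x = 366, so they are aligned. Lowering.

```bash
python3 -m inch '[[[0,0,0],[15,-1.3,-0.6],1],[[0,0,0],[35,-1.3,-0.6],1],[[0,0,0],[50,-1.3,-0.6],1],[[0,0,0],[58,-1.3,-0.6],1],[[0,0,0],[64,-1.3,-0.6],1],[[0,0,0],[68,-1.3,-0.6],1],[[0,0,0],[68,-1.3,-0.6],1]]'; python3 -m inch '[[[0,0,0],[2,0,0],1],[[0,0,0],[4,0,0],1],[[0,0,0],[4,0,0],1]]'
```

```text
clock: 24.05
position: [0.5084, -0.1094, 0.0524]
ee_rot: [-0.108, 0.699, 0.108, 0.698]
ft_force: [-0.1, 0.0, -4.8]
grip_width: 0.237
clock: 24.42
position: [0.5083, -0.1094, 0.0483]
ee_rot: [-0.108, 0.699, 0.108, 0.698]
ft_force: [0.8, 0.5, -4.6]
grip_width: 0.237
```

```bash
python3 -m inch '[[[0,0,0],[1.5,0,0],1],[[0,0,0],[3,0,0],1],[[0,0,0],[3,0,0],1]]'; python3 -m inch '[[[0,0,0],[0.8,0,0],1],[[0,0,0],[1.5,0,0],1]]';python3 -m inch '[[[0,0,0],[0.5,0,0],1],[[0,0,0],[1,0,0],1]]'
```

```text
clock: 24.8
position: [0.5081, -0.1094, 0.0452]
ee_rot: [-0.108, 0.699, 0.108, 0.698]
ft_force: [0.1, 1.2, -4.4]
grip_width: 0.238
clock: 25.05
position: [0.5081, -0.1094, 0.0436]
ee_rot: [-0.108, 0.699, 0.108, 0.698]
ft_force: [-0.1, 0.2, -4.6]
grip_width: 0.24
clock: 25.3
position: [0.5081, -0.1094, 0.0429]
ee_rot: [-0.108, 0.699, 0.108, 0.698]
ft_force: [-4.8, 1.0, 4.6]
grip_width: 0.239
```

Seated in the rest. Releasing and looking.

```bash
python3 -m inch '[[[0,0,0],[-0.5,0,0],1],[[0,0,0],[-0.5,0,0],0.6],[[0,0,0],[-0.5,0,0],0.3],[[0,0,0],[-0.5,0,0],0],[[0,0,0],[-0.5,0,0],0],[[0,0,0],[-0.5,0,0],0]]';  python3 - <<'E'
from h import *
c=camera("side");np.savez("s18.npz",**c)
crop(c,323,205,45,8,"pics/side18.png");st()
E
```

```text
clock: 26.05
position: [0.5082, -0.1094, 0.0434]
ee_rot: [-0.108, 0.699, 0.108, 0.698]
ft_force: [0.6, 0.3, 1.0]
grip_width: 1.001
26.1 [ 0.50816561 -0.10939772  0.04342263] x-ax [-2.e-03 -1.e-04 -1.e+00] jaw 17.63 F [ 0.5  -0.13 -0.42] w 0.998375522823997 q [ 0.8   0.35 -0.77  1.87  0.28  1.03  0.22]
```

View pics/side18.png

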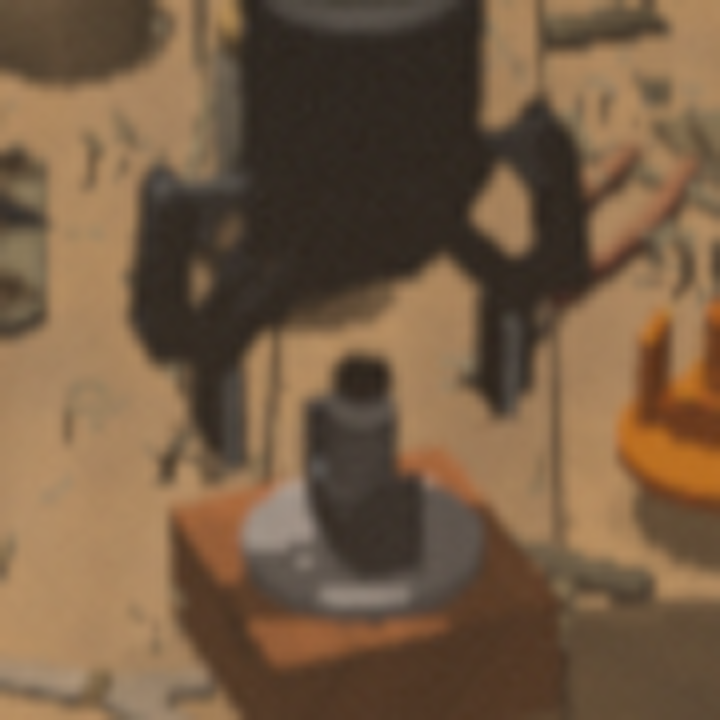

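The gauge is free and upright, with its flange flat on the rest at crop (362,550). I'll rise straight up and pull away for an unobstructed final check.

```bash
python3 -m inch '[[[0,0,0],[-20,0,0],0],[[0,0,0],[-60,0,0],0],[[0,0,0],[-110,0,0],0],[[0,0,0],[-160,0,0],0],[[0,0,0],[-200,0,0],0],[[0,0,0],[-200,0,0],0],[[0,0,0],[-200,0,0],0]]';  python3 - <<'E'
from h import *
st();p=readout.get_obs()["position"];goal([p[0]-.02,p[1]-.25,p[2]],None)
E
```

```text
clock: 26.98
position: [0.5083, -0.1092, 0.2436]
ee_rot: [-0.108, 0.699, 0.108, 0.698]
ft_force: [-0.3, 0.3, -0.4]
grip_width: 1.0
26.975 [ 0.50832767 -0.10920434  0.24361695] x-ax [-1.9e-03 -4.0e-04 -1.0e+00] jaw 17.64 F [-0.3   0.28 -0.43] w 1.000386168607207 q [ 0.87  0.15 -0.82  1.62  0.11  1.42  0.35]
jaw 17.6 (cur 17.6) turn [-0.   -0.11 -0.01] |0| shift [ 1.000e-01 -2.322e+02 -9.480e+01] |251|
```

```bash
python3 -m inch '[[[0,0,0],[0,-55,-22],0],[[0,0,0],[0,-110,-45],0],[[0,0,0],[0,-165,-67],0],[[0,0,0],[0,-220,-90],0],[[0,0,0],[0,-232,-95],0],[[0,0,0],[0,-232,-95],0],[[0,0,0],[0,-232,-95],0]]';  python3 - <<'E'
from h import *
a=[]
for n,u,v in(("side",323,222),("top",350,241)):
    c=camera(n);np.savez(n+"F.npz",**c);cv2.imwrite(f"pics/{n}F.png",c["pixels"][:,:,::-1])
    im=c["pixels"][v-30:v+30,u-30:u+30,::-1];a.append(cv2.resize(im,(390,390),interpolation=cv2.INTER_CUBIC))
    P=cloud(c);m=(np.hypot(P[...,0]-.508,P[...,1]+.112)<.012)&(P[...,2]>.105)&(P[...,2]<.14)
    print(n,"cap top",m.sum(),P[m].mean(0).round(4),np.percentile(P[m][:,2],[50,90]).round(4))
    w=P[(np.hypot(P[...,0]-.508,P[...,1]+.112)<.05)&(P[...,2]>.083)&(P[...,2]<.098)];
    d=np.array([-np.sin(np.radians(17.5)),np.cos(np.radians(17.5))]);k=(w[:,:2]-[.508,-.112])@d;print("wing tops along y mm",np.sort((k*1000).round()).tolist())
    print(np.abs(c["pixels"].astype(int)-np.load(n+"0.npz")["pixels"].astype(int)).mean())
cv2.imwrite("pics/fin.png",np.hstack(a));st()
E
```

```text
clock: 27.85
position: [0.4888, -0.3569, 0.2437]
ee_rot: [-0.109, 0.699, 0.11, 0.698]
ft_force: [-0.1, 0.4, -0.0]
grip_width: 1.001
side cap top 33 [ 0.5084 -0.1073  0.1131] [0.1134 0.1155]
wing tops along y mm [-26.0, -26.0, -26.0, -23.0, -23.0, -22.0, -22.0, -22.0, 2.0, 3.0, 3.0, 4.0, 4.0, 5.0, 5.0, 6.0, 7.0, 8.0, 8.0, 8.0, 8.0, 8.0, 8.0, 9.0, 9.0, 9.0, 9.0, 9.0, 9.0, 9.0, 10.0, 10.0, 10.0, 11.0, 11.0, 11.0, 11.0, 11.0, 11.0, 11.0, 11.0, 11.0, 12.0, 12.0, 15.0, 16.0, 17.0, 23.0, 24.0, 24.0, 26.0, 26.0, 27.0, 27.0, 27.0, 28.0, 28.0, 29.0, 29.0, 29.0, 29.0, 30.0, 30.0, 31.0, 31.0, 31.0, 32.0, 32.0, 32.0, 32.0, 33.0, 34.0, 35.0]
1.7859895833333332
top cap top 43 [ 0.5081 -0.1128  0.1174] [0.1172 0.1208]
wing tops along y mm [-30.0, -30.0, -29.0, -29.0, -29.0, -28.0, -28.0, -27.0, -27.0, -27.0, -26.0, -26.0, -26.0, -26.0, -25.0, -25.0, -24.0, -24.0, -24.0, -2.0, 3.0, 4.0, 6.0, 8.0, 10.0, 22.0, 23.0, 23.0, 23.0, 24.0, 24.0, 24.0, 25.0, 25.0, 25.0, 26.0, 26.0, 26.0, 27.0, 27.0, 27.0, 28.0, 28.0, 28.0]
7.924731987847222
27.95 [ 0.4887299  -0.3573252   0.24405646] x-ax [-1.7e-03 -5.0e-04 -1.0e+00] jaw 17.79 F [ 0.73  0.03 -0.29] w 1.0025995678838135 q [ 1.07  0.34 -0.66  1.41  0.21  1.46  0.72]
```

View pics/fin.png

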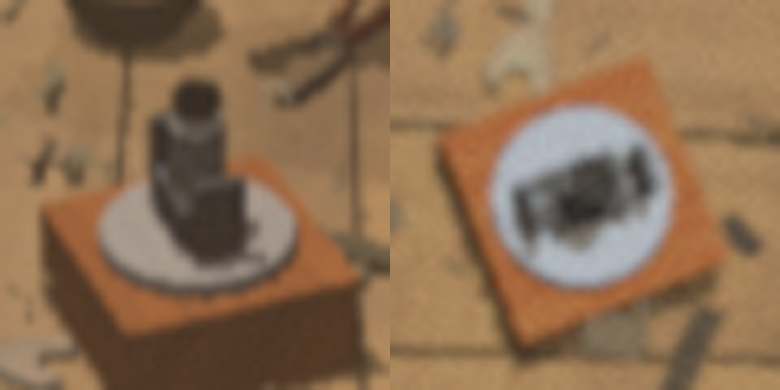

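View pics/sideF.png

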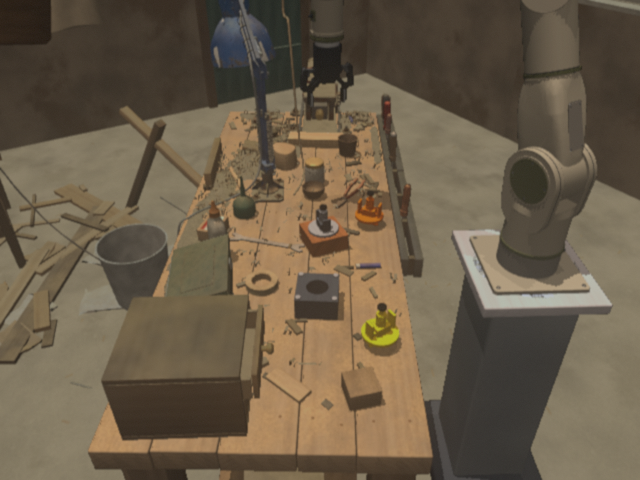

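The gauge stands upright in the rest. Its wing tops span about 58 mm, which is the locked size (64 mm when fully out), and the cap is about 7 mm down. The other things look unmoved and the robot is clear.

```bash
python3 -c "
from workcell import manip; print(manip.hand_in())"
```

```text
the job is handed in; nothing more can be done
None
```

The bore size is taken and held in the locked gauge, which is back upright in its rest, and the job is handed in at about 28 s.

- **Seating:** I squeezed the wings and seated the gauge in the bore until the flange lay on the block, at about 14 N of contact. Then I let go so the feet could spring out.
- **Locking:** I pressed the cap until it bit after about 7 mm of travel. The last reading was 16.7 N downward; with the sideways forces of 7 N and 4 N included, the total was about 18.6 N.
- **Return:** I lifted it out by the stem without drag and set it back in the rest.

**Last checks:**
- The flange lies flat on the rest.
- The wings span about 58 mm in the top view, which matches feet held at about 50 mm (64 mm if they had sprung fully out).
- The cap is still down.
- The other things look unmoved by eye in the side view.

**Disagreements:**
- The reported tool height was about 32–36 mm below the real fingertips (32 mm by camera, 36 mm when touching the cap). I worked with that offset.
- The two cameras differed by about 2–3 mm in y, so I aligned by relative measurements in one camera.

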